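Meter two reagent cartridges from the feed box and tray them

ROBOT

A 6-joint arm with a two-finger parallel gripper is mounted at the origin on the work surface. World frame = base frame: x ahead of the robot, y to its left, z up, the work surface at z = 0. Lengths are in m, angles in degrees, forces in N, time in s.
With the tool pointing down it reaches from about 0.25 to 0.775 m from the base axis. Payload 8.9 kg.
Tool frame: the origin (TCP) lies where the fingers leave the gripper's body, on its centre line; the fingertips stand 73 mm ahead of it and the grasp point (between the pads) lies 54 mm ahead of it; z points along the fingers, y is the direction in which the jaws open and shut (so a half turn about z gives the same grasp; the last joint's range is limited). The gripper opens to 85 mm and grips with 20 to 120 N. Pads are 22 mm wide; open, the fingers measure 114 mm over their backs; the gripper's body (76 mm by 85 mm) begins 54 mm behind the grasp point. The pads swing forward as they close: fully open they stand 13 mm farther back than shut.
Start: joints at [56.247, 16.656, -8.789, 64.555, 0, 82.019], TCP at [0.228, 0.473, 0.304] pointing down, gripper open.
Joint ranges: [-144.48, 144.48], [-52.06, 99.96], [-74.48, 78.29], [-112.23, 115.85], [-86.99, 84.42], [-180, 180]. Speed limits (degrees/s): [127.2, 127.2, 159.86, 180, 180, 180].

INTERFACE

Orientations are given as [roll, pitch, yaw] about the fixed x, y, z axes, in that order (R = Rz(yaw) Ry(pitch) Rx(roll)).
In Python, from plant import r gives the robot as it stands.
- The arm moves only by the tool step_arm, never from a script. Its argument "plan" is a list of rows, each an object of numbers: "tx", "ty", "tz": the shift along the tool's x, y, z in mm; "wx", "wy", "wz": the turn, a rotation vector about the tool's x, y, z in rad. A call has 1 to 20 rows; each row is the pose to reach, as a shift and turn from the pose commanded when the call began, along the tool's axes at that moment; what a row does not reach only later rows make up. A row lasts 1/12 s, in which the tool goes at most 41.7 mm and 7.16 degrees, less where a joint would pass 70% of its speed; a pose out of reach is approached as far as the arm can. A call with a gripper value outside its range is refused whole. "gripper" is the finger opening in mm, from 0 to 85.4, set as the call begins (left out, the last holds). The fingers move at their own pace and stop on an object; "squeeze" is the grip in N (left out, the last holds). Time passes only in rows, so rows that repeat a pose let the fingers close. It gives the time, the measured TCP pose, the force and the opening at its end, in the units of the state.
- r.get_state(): the state, without advancing time (a new reading comes with each control period).
- r.read_camera(name): name is "side" or "top"; returns a dict with "color" (480x640x3 uint8, blue, green, red), "vertical_fov" (degrees; the focal length in pixels is half the picture's height over the tangent of half this angle, whatever the lens; pixels are square), "cx", "cy" (the principal point, pixels), "camera_from_world" (4x4, takes a point from world to camera coordinates). Camera axes: x right, y up, looking along -z (the intrinsics and any distortion apply to the point x, -y, -z); pixel columns grow to the right and rows downward; lengths in m; the calibration is good to about 2 mm. A picture is of the moment at which its call begins. There is no depth.
- r.sign_off(): hands the job in, once; it reports no verdict.
The state is a dict: "time_s": time; "joint_positions": joint angles; "joint_velocities": joint speeds; "tau": joint torques, N m; "eef_pos": TCP position; "tcp_rot": TCP orientation; "ft_force": force on the tool from outside, world axes, zero at the start; "torque": the same for the moment, N m; "grip_width": finger opening in m.
Only numpy, scipy, OpenCV 4.12 (cv2) and the standard library are available. Lean on these libraries where they do the work, as an engineer would, in place of code of your own. Each camera call takes 0.05 s, during which the arm holds its last target. There are 200 camera calls.

TASK

Pull the feed box's bottom slide gate out partway, just far enough that two of its three reagent cartridges drop and slide into the catch while the third stays in the box, then push the gate fully shut. After that lay the two cartridges flat in the two compartments of the empty tray, one in each, spouts through the notches, and let go. Do not move the bottle or the jar.

Things in the scene. Friction and masses are not known exactly. Their poses are not given: they have to be found in the camera images.
- hopper: White sheet-metal feed box, fixed to the bench; origin on the bench below the box's centre. Box 112 (x) x 126 (y) mm, open top, 220 mm high. Two 8 mm partitions make three lanes along x, side by side at y = +42, 0 and -42 mm, each 34 mm wide; in each one cartridge stands on the gate. Below the gate a polished steel chute, 30 degrees steep, leads each lane down towards -x.
- catch (a point): The catch: the chute's open lower end in front of the box. Point on the sloping floor of the middle lane, 48 mm up the slope from the stop, 133 mm from the box's origin at -x and 38 mm above the bench; axes as the box's. A dropped cartridge slides in its lane to the stop (14 mm high) in about 1 s, stays upright on the slope (leaning 30 degrees), spout down against the stop. Lane walls rise 22 mm.
- gate (a joint): Slide gate under the lanes, in m: 0 = shut; grows as it is pulled out towards the box's -y, up to 0.132. Starts 0 to 8 mm open, stays where left, slides at about 3 N. Pulling uncovers first the +y lane (cartridge a), then the middle (b), then the -y lane (c): a has fallen by about 0.042, b by about 0.082, c starts to fall at about 0.099.
- gate_grip (a point): Point on the gate's black upright handle, which stands on an arm outside the box's -y side; axes as the box's. Handle 30 (x) x 14 (y) mm, from 168 to 228 mm above the bench; the point is on its centre line, 210 mm above the bench, and moves with the gate. Gate shut, it is at (-30, -125) mm from the box's origin, 62 mm from the box's wall.
- cart_a_center (a point): Grey cartridge a, first in the box's +y lane, spout to the box's -x. Point: its centre, 20 mm above its flat underside; x to the spout, z up. Body 80 x 26 x 16 high (x -48 to +32 mm), then a spout 16 long, 14 wide, 12 high. Mid-body (x -20 to +20) a block 20 wide rises to 40 mm above the underside: its end faces, 40 mm apart, can be gripped lengthwise from above. 70 g.
- cart_b_center (a point): Grey cartridge b, first in the box's middle (y = 0) lane, spout to the box's -x. Point: its centre, 20 mm above its flat underside; x to the spout, z up. Body 80 x 26 x 16 high (x -48 to +32 mm), then a spout 16 long, 14 wide, 12 high. Mid-body (x -20 to +20) a block 20 wide rises to 40 mm above the underside: its end faces, 40 mm apart, can be gripped lengthwise from above. 70 g.
- cart_c_center (a point): Grey cartridge c, first in the box's -y lane, spout to the box's -x. Point: its centre, 20 mm above its flat underside; x to the spout, z up. Body 80 x 26 x 16 high (x -48 to +32 mm), then a spout 16 long, 14 wide, 12 high. Mid-body (x -20 to +20) a block 20 wide rises to 40 mm above the underside: its end faces, 40 mm apart, can be gripped lengthwise from above. 70 g.
- cart_a_spout (a point): Tip of cartridge a's spout, 48 mm from its centre along its x axis, 6 mm above its underside.
- cart_b_spout (a point): Tip of cartridge b's spout, 48 mm from its centre along its x axis, 6 mm above its underside.
- tray: The empty white tray, fixed to the bench, 118 (x) x 86 (y) mm, origin on the bench. Two side-by-side compartments along its x axis, floor 4 mm and walls 14 mm above the bench; the end wall at its +x end has a 24 mm wide notch for each spout. x axis points to the notched end.
- tray_slot0 (a point): On the floor of one compartment (tray y = +22 mm), 4 mm above the bench, below where the centre of a properly laid cartridge belongs; axes as the tray's. The compartment takes the cartridge's body with about 6 mm play lengthwise and 4 mm sideways each way.
- tray_slot1 (a point): The same for the other compartment (tray y = -22 mm).
- tray_full: An identical tray fixed to the bench that already holds two cartridges (44 mm high with them); a bystander. Origin and axes as the tray's.
- bottle: Clear plastic bottle with blue cap, 64 mm across, 170 mm high, standing loose; a bystander. Origin at its foot.
- jar: White jar, 66 mm across, 85 mm high, standing loose; a bystander. Origin at its foot.
Things that resemble listed ones, but are neither listed nor needed, are in the scene too. Of the things that look like the tray, take the one that is farthest to the robot's left at the start.

How it is judged:
By the outcome, as a careful person would: the job done as asked, in the order asked, and still so for the second after the job is handed in, with the robot touching nothing.
It also fails if it takes over 72 s, if anything falls off the work surface, if the arm or the gripper's body presses on something with over 40 N, if the wrist force passes 120 N, or if a joint passes its speed limit or range.

## Working session

There is one attempt and no reset: what is moved stays moved. The work goes in short steps, Python scripts to look and compute and a tool call to move; the robot and the scene stay as the last step left them, time stands still between calls to the robot, and variables do not carry over. Pictures are saved under pics/ and viewed, about 8 in all and at most 12, crops included, and the job is handed in when it is done.

Besides the shell and the picture viewer there is one more tool, called after "Request:" by a JSON object that holds its "name" and its "arguments", one argument or row to a line. step_arm: Moves the arm, as the interface text tells. Its arguments: {"type":"object","properties":{"plan":{"type":"array","items":{"type":"object","properties":{"tx":{"type":"number"},"ty":{"type":"number"},"tz":{"type":"number"},"wx":{"type":"number"},"wy":{"type":"number"},"wz":{"type":"number"}}}},"gripper":{"type":"number"},"squeeze":{"type":"number"}},"required":["plan"]}

```bash
ls; mkdir -p pics
python3 - <<'E'
from plant import r
import cv2
s=r.get_state(); print({k:s[k] for k in('time_s','eef_pos','tcp_rot','ft_force','grip_width')})
for n in('side','top'):
    c=r.read_camera(n); cv2.imwrite(f'pics/{n}0.png',c['color']); print(n,c['vertical_fov'],c['cx'],c['cy'],c['camera_from_world'],[k for k in c])
E
```

```text
pics
{'time_s': 0.0, 'eef_pos': array([0.2280776 , 0.47246724, 0.30333727]), 'tcp_rot': array([-1.79925319e+02, -1.09360316e-02,  1.54224314e+02]), 'ft_force': array([ 0.28796795, -1.12151848,  0.06452408]), 'grip_width': 0.08535295342736227}
side 43.79535546834507 317.98880840090175 228.36388393601908 [[ 0.77501583 -0.63191855  0.00542265 -0.34683065]
 [ 0.48366223  0.59866607  0.63849023 -0.30181267]
 [-0.40672018 -0.49221731  0.76961082 -1.36684351]
 [ 0.          0.          0.          1.        ]] ['color', 'vertical_fov', 'cx', 'cy', 'camera_from_world']
top 45.175733797103554 320.189128618515 233.29765839570626 [[-0.11895872 -0.9928922  -0.00372948  0.03024679]
 [ 0.96821521 -0.11683285  0.22115468 -0.48473074]
 [-0.22001849  0.02269734  0.97523161 -1.24553828]
 [ 0.          0.          0.          1.        ]] ['color', 'vertical_fov', 'cx', 'cy', 'camera_from_world']
```

View pics/top0.png

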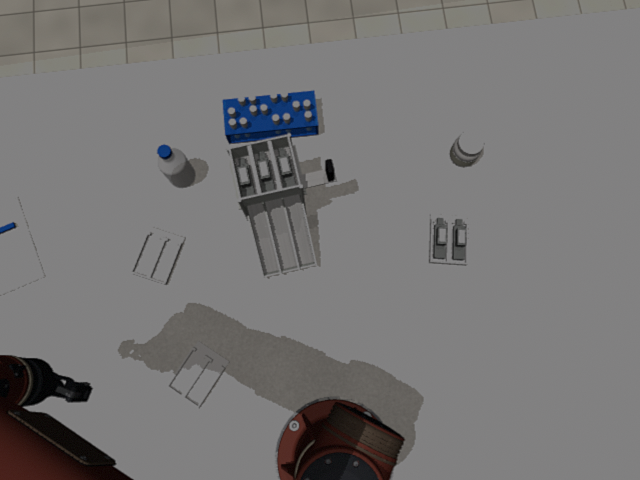

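View pics/side0.png

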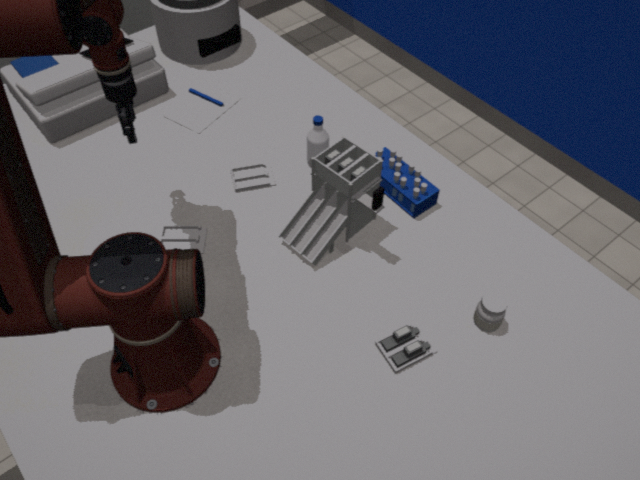

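The tray look-alikes in the top view are (159,256) and (198,375), plus the full tray at (449,240). The pixel at (159,256) is farther left (+y), so I'll check it with a close crop.

```bash
cat > h.py <<'E'
import numpy as np, cv2
from plant import r
def cam(n):
    c=r.read_camera(n); c['f']=240/np.tan(np.radians(c['vertical_fov']/2)); return c
def proj(c,P):
    P=np.atleast_2d(P); q=P@c['camera_from_world'][:3,:3].T+c['camera_from_world'][:3,3]
    return np.c_[c['cx']+c['f']*q[:,0]/-q[:,2], c['cy']-c['f']*q[:,1]/-q[:,2]]
def unproj(c,u,v,z):
    R=c['camera_from_world'][:3,:3];t=c['camera_from_world'][:3,3]
    o=-R.T@t; d=R.T@np.array([(u-c['cx'])/c['f'],-(v-c['cy'])/c['f'],-1]); return o+d*(z-o[2])/d[2]
def rel(p):  # TCP target (world) -> shift in present tool axes, mm
    from scipy.spatial.transform import Rotation as Ro
    s=r.get_state(); R=Ro.from_euler('xyz',s['tcp_rot'],degrees=True)
    return R.inv().apply(np.array(p)-s['eef_pos'])*1000
E
python3 - <<'E'
from h import *
c=cam('top'); I=c['color']
for u,v in[(159,256),(198,375),(449,240),(175,183),(467,160)]: print((u,v),unproj(c,u,v,0.0).round(3))
cr=I[128:284,125:345]; cr=cv2.resize(cr,None,fx=3.6,fy=3.6,interpolation=cv2.INTER_CUBIC)
cr=cv2.convertScaleAbs(cr,alpha=1.3)
cv2.imwrite('pics/crop1.png',cr)
s=r.get_state(); print(proj(c,s['eef_pos']-[0,0,.073]))
d=cam('side'); cr=d['color'][105:275,220:400]; cv2.imwrite('pics/crop2.png',cv2.resize(cv2.convertScaleAbs(cr,alpha=1.3),None,fx=3.5,fy=3.5,interpolation=cv2.INTER_CUBIC))
E
```

```text
(159, 256) [0.488 0.35  0.   ]
(198, 375) [0.208 0.28  0.   ]
(449, 240) [ 0.445 -0.327  0.   ]
(175, 183) [0.662 0.302 0.   ]
(467, 160) [ 0.635 -0.403  0.   ]
[[ 66.1119251  379.17641113]]
```

View pics/crop1.png

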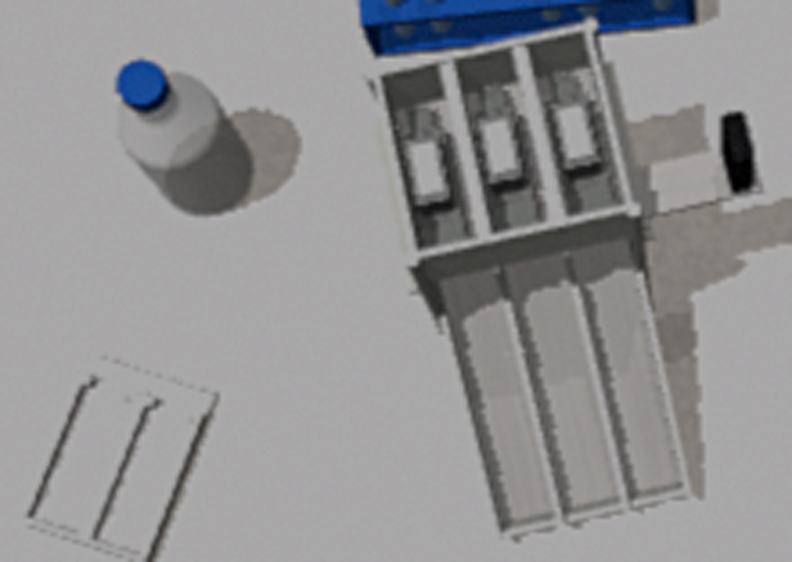

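View pics/crop2.png

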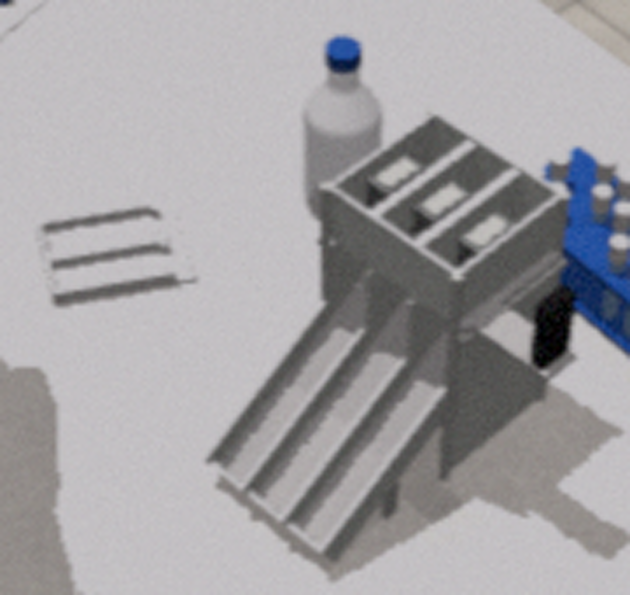

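Crop1 (top view) shows the box rim corners at about (372,80), (595,22), (636,210) and (415,258). The chute end is at (507,537)–(690,495) and the black handle is at (737,150). The tray lies at lower left, and its notched end looks to be the far (upper) one. Next I'll fit the poses and enhance the tray images.

```bash
cat > fit.py <<'E'
from h import *
from scipy.optimize import least_squares, minimize_scalar
def T(p,L): 
    c,s=np.cos(p[2]),np.sin(p[2]); L=np.atleast_2d(L); return np.c_[p[0]+c*L[:,0]-s*L[:,1],p[1]+s*L[:,0]+c*L[:,1],L[:,2]]
if __name__=='__main__':
    t=cam('top');s=cam('side')
    rim=np.array([[56,63,220],[56,-63,220],[-56,-63,220],[-56,63,220]])/1e3
    ut=np.array([[372,80],[595,22],[636,210],[415,258]])/3.6+[125,128]
    us=np.array([[435,117],[567,195],[458,275],[325,187]])/3.5+[220,105]
    f=lambda p:np.r_[proj(t,T(p,rim))-ut,proj(s,T(p,rim))-us].ravel()
    o=least_squares(f,[.6,.1,0],loss='soft_l1'); print('hopper',o.x,np.degrees(o.x[2])); print(f(o.x).reshape(-1,2).round(1).tolist())
    for n,fn in(('t',lambda p:(proj(t,T(p,rim))-ut)),('s',lambda p:(proj(s,T(p,rim))-us))):
        print(n,least_squares(lambda p:fn(p).ravel(),o.x).x)
    end=[[-.175,.063,.03],[-.175,-.063,.03]]; print('chute end px crop1',((proj(t,T(o.x,end))-[125,128])*3.6).round())
    def iou(q,c,roi):
        b=np.array([[-30+a,-125-q*1e3+e,z] for a in(-15,15) for e in(-7,7) for z in(168,228)])/1e3
        m=np.zeros((480,640),np.uint8); cv2.fillConvexPoly(m,cv2.convexHull((proj(c,T(o.x,b))*16).round().astype(np.int32)),1,shift=4)
        d=np.zeros_like(m); u0,v0,u1,v1=roi; d[v0:v1,u0:u1]=c['color'][v0:v1,u0:u1].max(2)<35
        return (m&d).sum()/(m|d).sum(), d.sum()
    for q in np.arange(-.006,.015,.002): print(round(q,3),[round(float(iou(q,t,(318,150,345,190))[0]),2),round(float(iou(q,s,(365,180,388,215))[0]),2)])
    np.save('hop.npy',o.x)
    def enh(c,u0,v0):
        g=cv2.cvtColor(c['color'],cv2.COLOR_BGR2GRAY)[v0:v0+75,u0:u0+65]; g=cv2.normalize(g.astype(float).clip(np.percentile(g,3),np.percentile(g,99.8)),None,0,255,cv2.NORM_MINMAX).astype(np.uint8)
        return cv2.resize(g,None,fx=6,fy=6,interpolation=cv2.INTER_CUBIC)
    cv2.imwrite('pics/tray.png',np.hstack([enh(t,127,220),enh(s,222,145)]))
E
python3 fit.py
```

```text
hopper [0.59654816 0.06986373 0.11532971] 6.607905655764208
[[0.5, -1.8], [-0.8, 0.7], [0.2, -0.4], [-0.2, 0.4], [-0.3, -1.4], [-0.4, 0.4], [0.2, 1.0], [0.4, 0.3]]
t [0.59593808 0.06973933 0.12138079]
s [0.59687816 0.07008076 0.11199927]
chute end px crop1 [[495. 521.]
 [690. 475.]]
-0.006 [0.35, 0.59]
-0.004 [0.47, 0.64]
-0.002 [0.6, 0.62]
0.0 [0.6, 0.63]
0.002 [0.6, 0.62]
0.004 [0.6, 0.61]
0.006 [0.47, 0.56]
0.008 [0.36, 0.5]
0.01 [0.28, 0.41]
0.012 [0.2, 0.34]
0.014 [0.12, 0.28]
```

View pics/tray.png

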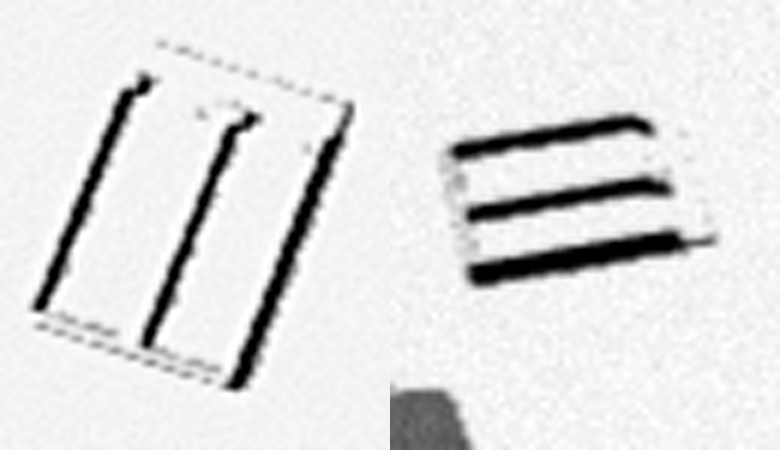

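```bash
cat > tray.py <<'E'
from fit import *
t=cam('top');s=cam('side')
Lt=np.array([[-55,39,14],[37,39,14],[-55,-5,14],[37,-5,14],[-59,-43,14],[59,-43,4],[59,43,4]])/1e3
ut=np.array([[34,306],[123,90],[142,346],[230,125],[229,385],[353,103],[157,42]])/6+[127,220]
Ls=np.array([[-55,39,14],[37,39,14],[-55,-5,14],[37,-5,14],[-59,-43,14],[59,-43,4]])/1e3
us=np.array([[62,147],[242,115],[78,210],[265,178],[83,268],[326,238]])/6+[222,145]
ft=lambda p:(proj(t,T(p,Lt))-ut).ravel(); fs=lambda p:(proj(s,T(p,Ls))-us).ravel()
for f in(ft,fs,lambda p:np.r_[ft(p),fs(p)]):
    o=least_squares(f,[.49,.35,-.3],loss='soft_l1'); print(o.x.round(4),np.degrees(o.x[2]).round(1),f(o.x).reshape(-1,2).round(1).tolist())
np.save('tray.npy',o.x)
p=np.load('hop.npy'); print('slots',T(o.x,[[-.001,.022,.004],[-.001,-.022,.004]]))
print('handle',T(p,[-.03,-.125-.003,.21]),'a,b',T(p,[[-.133,.042,.038],[-.133,0,.038]]))
E
python3 tray.py
```

```text
[ 0.4889  0.3495 -0.4487] -25.7 [[0.1, 0.5], [0.8, -0.5], [-0.1, 0.0], [0.5, -0.4], [0.1, 0.5], [-0.3, 0.6], [-1.6, -0.8]]
[ 0.49    0.3487 -0.4228] -24.2 [[-0.2, 0.2], [0.7, -0.1], [-0.3, 0.2], [-0.0, -0.3], [-0.2, 0.1], [0.2, -0.1]]
[ 0.4893  0.3493 -0.4409] -25.3 [[0.4, 0.5], [0.7, -0.7], [0.2, -0.2], [0.4, -0.7], [0.4, 0.2], [-0.3, 0.2], [-1.7, -0.9], [-0.4, -0.1], [0.7, 0.0], [-0.7, -0.1], [-0.3, -0.1], [-0.9, -0.1], [-0.3, 0.2]]
slots [[0.49780685 0.36961127 0.004     ]
 [0.47902995 0.32981896 0.004     ]]
handle [[ 0.58147696 -0.06073818  0.21      ]] a,b [[0.45959858 0.09627985 0.038     ]
 [0.4644317  0.05455886 0.038     ]]
```

```bash
cat >> h.py <<'E'
def go(x,y,z,yaw):  # tool-down TCP target -> row numbers from present pose
    s=r.get_state(); d=rel([x,y,z]); w=(yaw-s['tcp_rot'][2]+180)%360-180
    print('t',round(s['time_s'],2),'tx,ty,tz',d.round(1),'wz',round(-np.radians(w),4))
E
python3 -c "
from h import *
go(.5815,-.061,.37,-173.4)"
```

```text
t 0.4 tx,ty,tz [-550.2 -327.1  -66.1] wz -0.565
```

Request:
{"name": "step_arm", "arguments": {
  "plan": [
    {"tz": -40,"tx": -20,"ty": -12},
    {"tx": -550,"ty": -327,"tz": -66,"wz": -0.565},
    {"tx": -550,"ty": -327,"tz": -66,"wz": -0.565},
    {"tx": -550,"ty": -327,"tz": -66,"wz": -0.565},
    {"tx": -550,"ty": -327,"tz": -66,"wz": -0.565},
    {"tx": -550,"ty": -327,"tz": -66,"wz": -0.565},
    {"tx": -550,"ty": -327,"tz": -66,"wz": -0.565},
    {"tx": -550,"ty": -327,"tz": -66,"wz": -0.565},
    {"tx": -550,"ty": -327,"tz": -66,"wz": -0.565},
    {"tx": -550,"ty": -327,"tz": -66,"wz": -0.565},
    {"tx": -550,"ty": -327,"tz": -66,"wz": -0.565},
    {"tx": -550,"ty": -327,"tz": -66,"wz": -0.565},
    {"tx": -550,"ty": -327,"tz": -66,"wz": -0.565},
    {"tx": -550,"ty": -327,"tz": -66,"wz": -0.565},
    {"tx": -550,"ty": -327,"tz": -66,"wz": -0.565},
    {"tx": -550,"ty": -327,"tz": -66,"wz": -0.565},
    {"tx": -550,"ty": -327,"tz": -66,"wz": -0.565},
    {"tx": -550,"ty": -327,"tz": -66,"wz": -0.565},
    {"tx": -550,"ty": -327,"tz": -66,"wz": -0.565},
    {"tx": -550,"ty": -327,"tz": -66,"wz": -0.565}
  ],
  "gripper": 45
}}

```text
validation failed for argument at $.pl...
```

Run:
```python
from h import *
s=r.get_state(); print(s['eef_pos'],s['tcp_rot'],s['grip_width'])
go(.5815,-.061,.267,-173.4)
t=cam('top');s=cam('side')
f=lambda c,u,v:cv2.resize(c['color'][v:v+150,u:u+100],None,fx=4,fy=4,interpolation=cv2.INTER_CUBIC)
cv2.imwrite('pics/app.png',np.hstack([f(t,280,110),f(s,330,90)]))
```

```text
[0.22822812 0.472753   0.30382328] [-1.79988828e+02 -1.91287498e-03  1.54230009e+02] 0.08532219069296368
t 0.4 tx,ty,tz [-550.2 -327.1   36.9] wz -0.565
```

View pics/app.png

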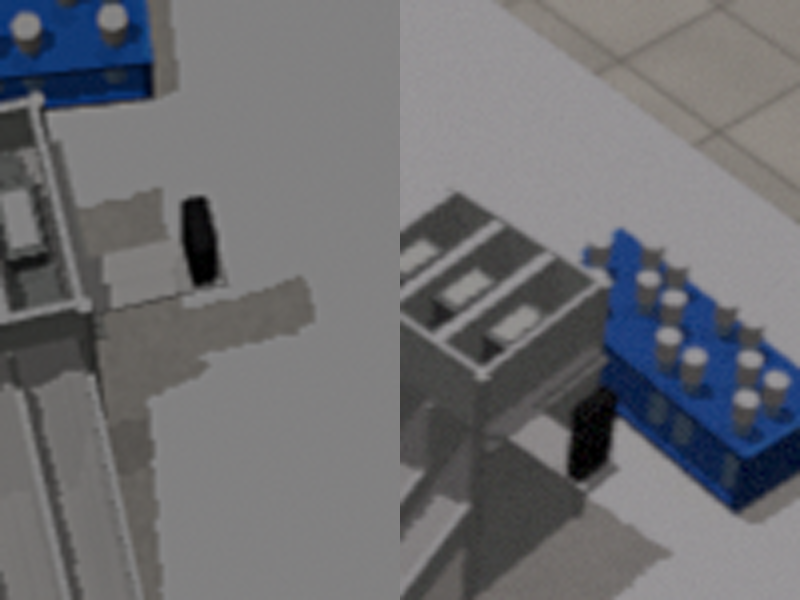

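The move was refused for its format, so the arm hasn't moved. The crop shows the handle at (199,240) on the left and (592,435) on the right, which agrees with the fit. I'll resend the move with all six keys in every row.

Request:
{"name": "step_arm", "arguments": {
  "plan": [
    {"tx": -20,"ty": -12,"tz": -30,"wx": 0,"wy": 0,"wz": 0},
    {"tx": -550,"ty": -327,"tz": -66,"wx": 0,"wy": 0,"wz": -0.565},
    {"tx": -550,"ty": -327,"tz": -66,"wx": 0,"wy": 0,"wz": -0.565},
    {"tx": -550,"ty": -327,"tz": -66,"wx": 0,"wy": 0,"wz": -0.565},
    {"tx": -550,"ty": -327,"tz": -66,"wx": 0,"wy": 0,"wz": -0.565},
    {"tx": -550,"ty": -327,"tz": -66,"wx": 0,"wy": 0,"wz": -0.565},
    {"tx": -550,"ty": -327,"tz": -66,"wx": 0,"wy": 0,"wz": -0.565},
    {"tx": -550,"ty": -327,"tz": -66,"wx": 0,"wy": 0,"wz": -0.565},
    {"tx": -550,"ty": -327,"tz": -66,"wx": 0,"wy": 0,"wz": -0.565},
    {"tx": -550,"ty": -327,"tz": -66,"wx": 0,"wy": 0,"wz": -0.565},
    {"tx": -550,"ty": -327,"tz": -66,"wx": 0,"wy": 0,"wz": -0.565},
    {"tx": -550,"ty": -327,"tz": -66,"wx": 0,"wy": 0,"wz": -0.565},
    {"tx": -550,"ty": -327,"tz": -66,"wx": 0,"wy": 0,"wz": -0.565},
    {"tx": -550,"ty": -327,"tz": -66,"wx": 0,"wy": 0,"wz": -0.565},
    {"tx": -550,"ty": -327,"tz": -66,"wx": 0,"wy": 0,"wz": -0.565},
    {"tx": -550,"ty": -327,"tz": -66,"wx": 0,"wy": 0,"wz": -0.565},
    {"tx": -550,"ty": -327,"tz": -66,"wx": 0,"wy": 0,"wz": -0.565},
    {"tx": -550,"ty": -327,"tz": -66,"wx": 0,"wy": 0,"wz": -0.565},
    {"tx": -550,"ty": -327,"tz": -66,"wx": 0,"wy": 0,"wz": -0.565},
    {"tx": -550,"ty": -327,"tz": -66,"wx": 0,"wy": 0,"wz": -0.565}
  ],
  "gripper": 45,
  "squeeze": 40
}}

```text
time_s: 2.17
eef_pos: [0.581, -0.0604, 0.3697]
tcp_rot: [180.0, -0.0, -173.4]
ft_force: [0.2, 0.4, -0.2]
grip_width: 0.0448
```

Request:
{"name": "step_arm", "arguments": {
  "plan": [
    {"tx": 0,"ty": 0,"tz": 35,"wx": 0,"wy": 0,"wz": 0},
    {"tx": 0,"ty": 0,"tz": 70,"wx": 0,"wy": 0,"wz": 0},
    {"tx": 0,"ty": 0,"tz": 90,"wx": 0,"wy": 0,"wz": 0},
    {"tx": 0,"ty": 0,"tz": 103,"wx": 0,"wy": 0,"wz": 0},
    {"tx": 0,"ty": 0,"tz": 103,"wx": 0,"wy": 0,"wz": 0}
  ]
}}

```text
time_s: 2.58
eef_pos: [0.5793, -0.0591, 0.2643]
tcp_rot: [179.9, -0.3, -173.3]
ft_force: [0.0, 0.4, 0.0]
grip_width: 0.0447
```

Request:
{"name": "step_arm", "arguments": {
  "plan": [
    {"tx": 0,"ty": 0,"tz": 0,"wx": 0,"wy": 0,"wz": 0},
    {"tx": 0,"ty": 0,"tz": 0,"wx": 0,"wy": 0,"wz": 0},
    {"tx": 0,"ty": 0,"tz": 0,"wx": 0,"wy": 0,"wz": 0},
    {"tx": 0,"ty": 0,"tz": 0,"wx": 0,"wy": 0,"wz": 0},
    {"tx": 0,"ty": 0,"tz": 0,"wx": 0,"wy": 0,"wz": 0},
    {"tx": 0,"ty": 0,"tz": 0,"wx": 0,"wy": 0,"wz": 0},
    {"tx": 0,"ty": 0,"tz": 0,"wx": 0,"wy": 0,"wz": 0},
    {"tx": 0,"ty": 0,"tz": 0,"wx": 0,"wy": 0,"wz": 0}
  ],
  "gripper": 0,
  "squeeze": 40
}}

```text
time_s: 3.25
eef_pos: [0.5819, -0.0606, 0.2686]
tcp_rot: [-180.0, 0.1, -173.4]
ft_force: [-1.3, 1.4, 7.2]
grip_width: 0.0133
```

Run:
```python
from h import *
from fit import T
s=r.get_state(); print(s['time_s'],s['eef_pos'],s['tcp_rot'],s['grip_width'],s['ft_force'])
h=np.load('hop.npy'); c,sn=np.cos(h[2]),np.sin(h[2]); d=s['eef_pos'][:2]-h[:2]; print('local',c*d[0]+sn*d[1],-sn*d[0]+c*d[1])
```

```text
3.25 [ 0.58186106 -0.06059007  0.26855322] [-1.79990889e+02  1.33885641e-01 -1.73388928e+02] 0.013256496145722222 [-1.31464405  1.44271268  7.15067147]
local -0.02960140166731437 -0.12789707153730823
```

Request:
{"name": "step_arm", "arguments": {
  "plan": [
    {"tx": 0,"ty": -5,"tz": 0,"wx": 0,"wy": 0,"wz": 0},
    {"tx": 0,"ty": -15,"tz": 0,"wx": 0,"wy": 0,"wz": 0},
    {"tx": 0,"ty": -28,"tz": 0,"wx": 0,"wy": 0,"wz": 0},
    {"tx": 0,"ty": -42,"tz": 0,"wx": 0,"wy": 0,"wz": 0},
    {"tx": 0,"ty": -56,"tz": 0,"wx": 0,"wy": 0,"wz": 0},
    {"tx": 0,"ty": -68,"tz": 0,"wx": 0,"wy": 0,"wz": 0},
    {"tx": 0,"ty": -77,"tz": 0,"wx": 0,"wy": 0,"wz": 0},
    {"tx": 0,"ty": -83,"tz": 0,"wx": 0,"wy": 0,"wz": 0},
    {"tx": 0,"ty": -86,"tz": 0,"wx": 0,"wy": 0,"wz": 0},
    {"tx": 0,"ty": -86,"tz": 0,"wx": 0,"wy": 0,"wz": 0},
    {"tx": 0,"ty": -86,"tz": 0,"wx": 0,"wy": 0,"wz": 0},
    {"tx": 0,"ty": -86,"tz": 0,"wx": 0,"wy": 0,"wz": 0},
    {"tx": 0,"ty": -86,"tz": 0,"wx": 0,"wy": 0,"wz": 0},
    {"tx": 0,"ty": -86,"tz": 0,"wx": 0,"wy": 0,"wz": 0},
    {"tx": 0,"ty": -86,"tz": 0,"wx": 0,"wy": 0,"wz": 0},
    {"tx": 0,"ty": -86,"tz": 0,"wx": 0,"wy": 0,"wz": 0},
    {"tx": 0,"ty": -86,"tz": 0,"wx": 0,"wy": 0,"wz": 0},
    {"tx": 0,"ty": -86,"tz": 0,"wx": 0,"wy": 0,"wz": 0}
  ]
}}

```text
time_s: 4.75
eef_pos: [0.5917, -0.1471, 0.2686]
tcp_rot: [-179.9, 0.1, -173.4]
ft_force: [-2.0, -2.4, 5.2]
grip_width: 0.0134
```

Run:
```python
from h import *
s=r.get_state(); print(s['time_s'],s['eef_pos'],s['grip_width'],s['ft_force'])
h=np.load('hop.npy'); c,sn=np.cos(h[2]),np.sin(h[2]); d=s['eef_pos'][:2]-h[:2]; print('local',c*d[0]+sn*d[1],-sn*d[0]+c*d[1])
t=cam('top');s=cam('side')
f=lambda c,u,v:cv2.resize(c['color'][v:v+150,u:u+100],None,fx=4,fy=4,interpolation=cv2.INTER_CUBIC)
cv2.imwrite('pics/pull.png',np.hstack([f(t,225,130),f(s,275,130)]))
```

```text
4.75 [ 0.59172133 -0.14709207  0.2685901 ] 0.013429784324943171 [-1.95279288 -2.40099017  5.18219629]
local -0.029760785397510515 -0.21495909053564544
```

View pics/pull.png

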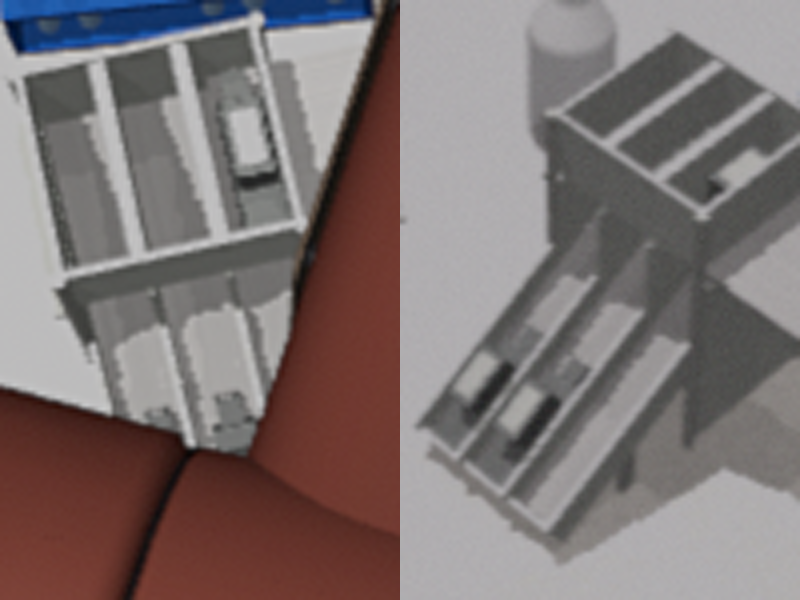

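Cartridges a and b are in the catch, at (483,378) and (527,410) in the side half. Cartridge c is still in the box at (247,135). Now I'll push the gate shut.

Request:
{"name": "step_arm", "arguments": {
  "plan": [
    {"tx": 0,"ty": 8,"tz": 0,"wx": 0,"wy": 0,"wz": 0},
    {"tx": 0,"ty": 22,"tz": 0,"wx": 0,"wy": 0,"wz": 0},
    {"tx": 0,"ty": 38,"tz": 0,"wx": 0,"wy": 0,"wz": 0},
    {"tx": 0,"ty": 54,"tz": 0,"wx": 0,"wy": 0,"wz": 0},
    {"tx": 0,"ty": 68,"tz": 0,"wx": 0,"wy": 0,"wz": 0},
    {"tx": 0,"ty": 78,"tz": 0,"wx": 0,"wy": 0,"wz": 0},
    {"tx": 0,"ty": 84,"tz": 0,"wx": 0,"wy": 0,"wz": 0},
    {"tx": 0,"ty": 86,"tz": 0,"wx": 0,"wy": 0,"wz": 0},
    {"tx": 0,"ty": 87,"tz": 0,"wx": 0,"wy": 0,"wz": 0},
    {"tx": 0,"ty": 88,"tz": 0,"wx": 0,"wy": 0,"wz": 0},
    {"tx": 0,"ty": 88,"tz": 0,"wx": 0,"wy": 0,"wz": 0}
  ]
}}

```text
time_s: 5.77
eef_pos: [0.5817, -0.0592, 0.2686]
tcp_rot: [-179.9, 0.1, -173.4]
ft_force: [-2.3, -1.6, 7.0]
grip_width: 0.0134
```

Request:
{"name": "step_arm", "arguments": {
  "plan": [
    {"tx": 0,"ty": 1,"tz": 0,"wx": 0,"wy": 0,"wz": 0},
    {"tx": 0,"ty": 1,"tz": 0,"wx": 0,"wy": 0,"wz": 0}
  ]
}}

```text
time_s: 5.93
eef_pos: [0.5816, -0.0584, 0.2686]
tcp_rot: [-179.9, 0.1, -173.4]
ft_force: [-1.8, -2.4, 7.2]
grip_width: 0.0139
```

Request:
{"name": "step_arm", "arguments": {
  "plan": [
    {"tx": 0,"ty": 1,"tz": 0,"wx": 0,"wy": 0,"wz": 0},
    {"tx": 0,"ty": 1,"tz": 0,"wx": 0,"wy": 0,"wz": 0}
  ]
}}

```text
time_s: 6.1
eef_pos: [0.5815, -0.0574, 0.2686]
tcp_rot: [-179.9, 0.1, -173.4]
ft_force: [-2.0, -2.5, 7.3]
grip_width: 0.0135
```

Request:
{"name": "step_arm", "arguments": {
  "plan": [
    {"tx": 0,"ty": 1,"tz": 0,"wx": 0,"wy": 0,"wz": 0},
    {"tx": 0,"ty": 1,"tz": 0,"wx": 0,"wy": 0,"wz": 0}
  ]
}}

```text
time_s: 6.27
eef_pos: [0.5814, -0.0565, 0.2686]
tcp_rot: [-179.9, 0.1, -173.4]
ft_force: [-1.3, -2.6, 7.4]
grip_width: 0.0133
```

Request:
{"name": "step_arm", "arguments": {
  "plan": [
    {"tx": 0,"ty": 1,"tz": 0,"wx": 0,"wy": 0,"wz": 0},
    {"tx": 0,"ty": 1,"tz": 0,"wx": 0,"wy": 0,"wz": 0}
  ]
}}

```text
time_s: 6.43
eef_pos: [0.5813, -0.0555, 0.2686]
tcp_rot: [-179.9, 0.1, -173.4]
ft_force: [-1.5, -2.4, 8.4]
grip_width: 0.0131
```

Request:
{"name": "step_arm", "arguments": {
  "plan": [
    {"tx": 0,"ty": 1,"tz": 0,"wx": 0,"wy": 0,"wz": 0},
    {"tx": 0,"ty": 1,"tz": 0,"wx": 0,"wy": 0,"wz": 0}
  ]
}}

```text
time_s: 6.6
eef_pos: [0.5812, -0.0546, 0.2686]
tcp_rot: [-179.9, 0.1, -173.4]
ft_force: [-2.0, -3.3, 6.7]
grip_width: 0.0133
```

Request:
{"name": "step_arm", "arguments": {
  "plan": [
    {"tx": 0,"ty": 1,"tz": 0,"wx": 0,"wy": 0,"wz": 0},
    {"tx": 0,"ty": 1.5,"tz": 0,"wx": 0,"wy": 0,"wz": 0}
  ]
}}

```text
time_s: 6.77
eef_pos: [0.5812, -0.0544, 0.2686]
tcp_rot: [-179.7, 0.1, -173.5]
ft_force: [-1.0, -12.1, 5.1]
grip_width: 0.013
```

Request:
{"name": "step_arm", "arguments": {
  "plan": [
    {"tx": 0,"ty": 1,"tz": 0,"wx": 0,"wy": 0,"wz": 0},
    {"tx": 0,"ty": 1.5,"tz": 0,"wx": 0,"wy": 0,"wz": 0}
  ]
}}

```text
time_s: 6.93
eef_pos: [0.5811, -0.0542, 0.2687]
tcp_rot: [-179.6, 0.1, -173.5]
ft_force: [-1.1, -19.5, 4.6]
grip_width: 0.0135
```

Request:
{"name": "step_arm", "arguments": {
  "plan": [
    {"tx": 0,"ty": -1.5,"tz": 0,"wx": 0,"wy": 0,"wz": 0},
    {"tx": 0,"ty": -2,"tz": 0,"wx": 0,"wy": 0,"wz": 0}
  ]
}}

```text
time_s: 7.1
eef_pos: [0.5812, -0.0545, 0.2686]
tcp_rot: [-179.8, 0.1, -173.5]
ft_force: [-1.6, -5.6, 6.6]
grip_width: 0.0134
```

Request:
{"name": "step_arm", "arguments": {
  "plan": [
    {"tx": 0,"ty": 0,"tz": 0,"wx": 0,"wy": 0,"wz": 0},
    {"tx": 0,"ty": 0,"tz": 0,"wx": 0,"wy": 0,"wz": 0},
    {"tx": 0,"ty": 0,"tz": 0,"wx": 0,"wy": 0,"wz": 0},
    {"tx": 0,"ty": 0,"tz": 0,"wx": 0,"wy": 0,"wz": 0},
    {"tx": 0,"ty": 0,"tz": 0,"wx": 0,"wy": 0,"wz": 0}
  ],
  "gripper": 45
}}

```text
time_s: 7.52
eef_pos: [0.5805, -0.0527, 0.2669]
tcp_rot: [180.0, -0.0, -173.4]
ft_force: [-0.7, -0.5, -0.9]
grip_width: 0.0449
```

Request:
{"name": "step_arm", "arguments": {
  "plan": [
    {"tx": 0,"ty": 0,"tz": -30,"wx": 0,"wy": 0,"wz": 0},
    {"tx": 0,"ty": 0,"tz": -70,"wx": 0,"wy": 0,"wz": 0},
    {"tx": 0,"ty": 0,"tz": -110,"wx": 0,"wy": 0,"wz": 0},
    {"tx": 0,"ty": -30,"tz": -130,"wx": 0,"wy": 0,"wz": 0},
    {"tx": 0,"ty": -70,"tz": -130,"wx": 0,"wy": 0,"wz": 0},
    {"tx": 0,"ty": -110,"tz": -130,"wx": 0,"wy": 0,"wz": 0},
    {"tx": 0,"ty": -150,"tz": -130,"wx": 0,"wy": 0,"wz": 0},
    {"tx": 0,"ty": -190,"tz": -130,"wx": 0,"wy": 0,"wz": 0},
    {"tx": 0,"ty": -230,"tz": -130,"wx": 0,"wy": 0,"wz": 0},
    {"tx": 0,"ty": -230,"tz": -130,"wx": 0,"wy": 0,"wz": 0}
  ]
}}

```text
time_s: 8.35
eef_pos: [0.6065, -0.288, 0.3949]
tcp_rot: [-179.9, -0.1, -173.7]
ft_force: [0.9, 0.4, -0.3]
grip_width: 0.0452
```

Run:
```python
from h import *
t=cam('top');s=cam('side')
f=lambda c,u,v:cv2.resize(c['color'][v:v+150,u:u+100],None,fx=4,fy=4,interpolation=cv2.INTER_CUBIC)
cv2.imwrite('pics/catch.png',np.hstack([f(t,237,140),f(s,275,130)]))
cv2.imwrite('pics/t_raw.png',t['color']);cv2.imwrite('pics/s_raw.png',s['color'])
```

```text
(no output)
```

View pics/catch.png

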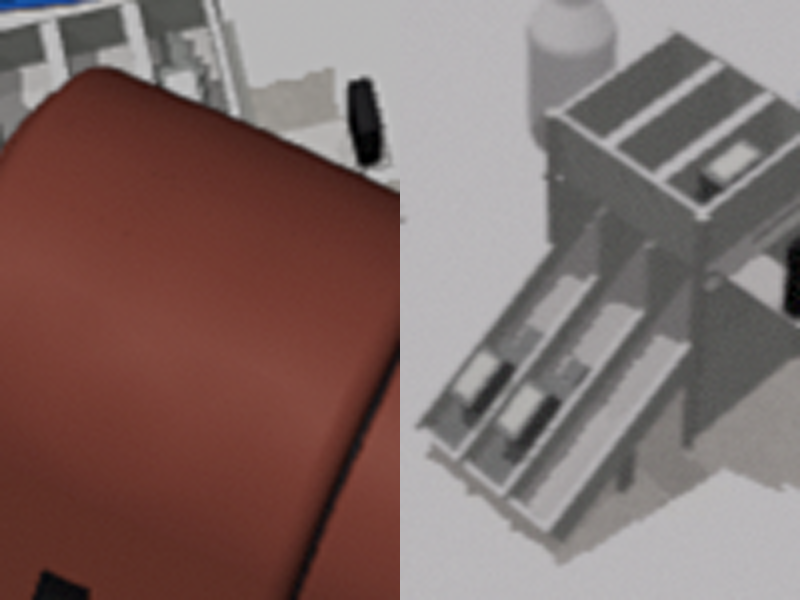

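Run:
```python
from fit import *
s=cam('side');h=np.load('hop.npy')
L=np.array([[-.153,.042,.0726],[-.153,0,.0726]])
m=np.array([[294.5,223],[305.75,232]])
for dy in(0,.0033):
    p=h.copy(); p[:2]+=[-np.sin(h[2])*dy,np.cos(h[2])*dy]
    print(dy,T(p,L).round(4).tolist(),(m-proj(s,T(p,L))).round(2).tolist())
for u,v in m: print(unproj(s,u,v,.0726).round(4))
print(T(h,L+[.153-.143,0,0]))
```

```text
0 [[0.4397, 0.094, 0.0726], [0.4446, 0.0523, 0.0726]] [[1.79, -0.12], [1.5, 0.03]]
0.0033 [[0.4394, 0.0973, 0.0726], [0.4442, 0.0555, 0.0726]] [[2.68, 0.56], [2.42, 0.74]]
[0.4436 0.0914 0.0726]
[0.4475 0.0498 0.0726]
[[0.44966501 0.09512911 0.0726    ]
 [0.45449813 0.05340812 0.0726    ]]
```

Request:
{"name": "step_arm", "arguments": {
  "plan": [
    {"tx": 317,"ty": -78,"tz": 0,"wx": 0,"wy": 0,"wz": 1.576},
    {"tx": 317,"ty": -78,"tz": 0,"wx": 0,"wy": 0,"wz": 1.576},
    {"tx": 317,"ty": -78,"tz": 0,"wx": 0,"wy": 0,"wz": 1.576},
    {"tx": 317,"ty": -78,"tz": 0,"wx": 0,"wy": 0,"wz": 1.576},
    {"tx": 317,"ty": -78,"tz": 0,"wx": 0,"wy": 0,"wz": 1.576},
    {"tx": 317,"ty": -78,"tz": 0,"wx": 0,"wy": 0,"wz": 1.576},
    {"tx": 317,"ty": -78,"tz": 0,"wx": 0,"wy": 0,"wz": 1.576},
    {"tx": 317,"ty": -78,"tz": 0,"wx": 0,"wy": 0,"wz": 1.576},
    {"tx": 317,"ty": -78,"tz": 0,"wx": 0,"wy": 0,"wz": 1.576},
    {"tx": 317,"ty": -78,"tz": 0,"wx": 0,"wy": 0,"wz": 1.576},
    {"tx": 317,"ty": -78,"tz": 0,"wx": 0,"wy": 0,"wz": 1.576},
    {"tx": 317,"ty": -78,"tz": 0,"wx": 0,"wy": 0,"wz": 1.576},
    {"tx": 317,"ty": -78,"tz": 0,"wx": 0,"wy": 0,"wz": 1.576},
    {"tx": 317,"ty": -78,"tz": 0,"wx": 0,"wy": 0,"wz": 1.576}
  ],
  "gripper": 62
}}

```text
time_s: 9.67
eef_pos: [0.3016, -0.3939, 0.3974]
tcp_rot: [180.0, 0.0, 96.2]
ft_force: [0.4, -0.1, 0.0]
grip_width: 0.0623
```

Run:
```python
from h import *
t=cam('top');s=cam('side')
f=lambda c,u,v:cv2.resize(c['color'][v:v+80,u:u+66],None,fx=6,fy=6,interpolation=cv2.INTER_CUBIC)
cv2.imwrite('pics/catch2.png',np.hstack([f(t,245,200),f(s,276,195)]))
cv2.imwrite('pics/t_raw.png',t['color']);cv2.imwrite('pics/s_raw.png',s['color'])
```

```text
(no output)
```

View pics/catch2.png

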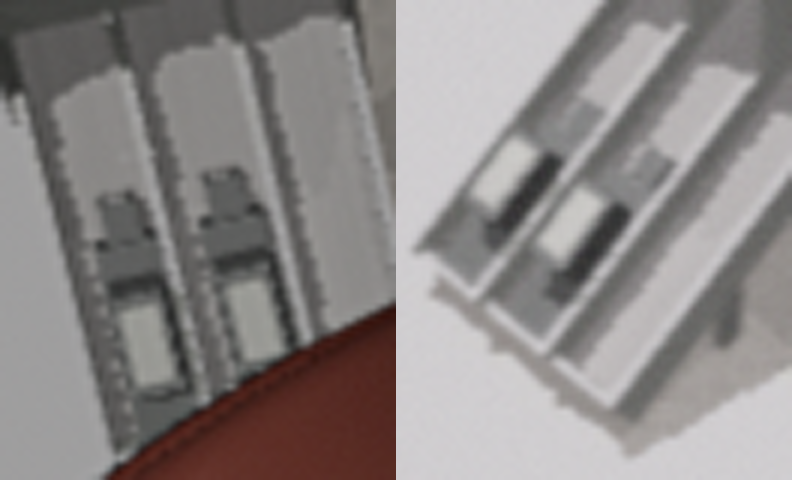

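The narrow part of each cartridge seems to be at the uphill end, (125,212) and (225,187), but the description puts the spout downhill. I'll settle this with one contrast-enhanced view that has the model outline drawn on it.

Run:
```python
from fit import *
t=cam('top');s=cam('side');h=np.load('hop.npy')
def f(c,u,v,w,hh,k,over):
    g=c['color'][v:v+hh,u:u+w].astype(float); g=np.clip(g,15,150); g=((g-15)/135)**.7*255
    g=cv2.resize(g.astype(np.uint8),None,fx=k,fy=k,interpolation=cv2.INTER_LANCZOS4)
    return g
A=f(t,258,226,38,50,10,0);B=f(s,276,208,40,50,10,0)
cv2.imwrite('pics/z.png',np.hstack([A,B]))
# project cartridge landmarks for a,b, both hypotheses
P=lambda y,xc,w,up:np.array([-.133,y,.038])+xc*np.array([-np.cos(np.pi/6),0,-.5])+np.array([0,w,0])+up*np.array([-.5,0,np.cos(np.pi/6)])
for y in(.042,0):
    for nm,c,off in(('top',t,(258,226)),('side',s,(276,208))):
        q=[(proj(c,T(h,P(y,x,w,z)))[0]-off)*10 for x,w,z in((0,0,.04),(.048,0,.012),(-.048,0,.012),(.032,0,.016),(-.032,0,.016))]
        print(y,nm,np.round(q).tolist())
```

```text
0.042 top [[96.0, 318.0], [142.0, 472.0], [43.0, 79.0], [126.0, 414.0], [60.0, 151.0]]
0.042 side [[167.0, 151.0], [97.0, 328.0], [319.0, 36.0], [128.0, 275.0], [277.0, 80.0]]
0 top [[282.0, 274.0], [322.0, 430.0], [228.0, 36.0], [308.0, 371.0], [245.0, 108.0]]
0 side [[283.0, 240.0], [209.0, 417.0], [435.0, 121.0], [241.0, 364.0], [392.0, 166.0]]
```

View pics/z.png

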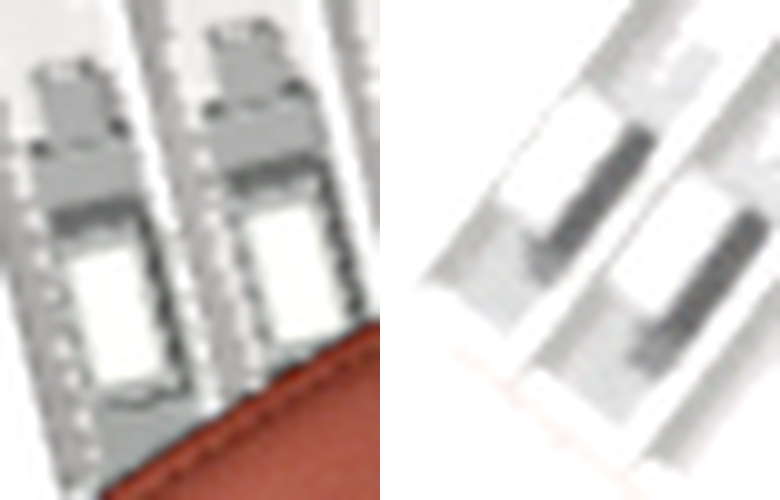

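Run:
```python
from fit import *
t=cam('top');s=cam('side');h=np.load('hop.npy')
for n,a,b in(('a',(118,320),(180,160)),('b',(294,272),(297,245))):
    ua=np.array(a)/10+[258,226];ub=np.array(b)/10+[276,208]
    o=least_squares(lambda p:np.r_[proj(t,p)[0]-ua,proj(s,p)[0]-ub],[.44,.08,.07]); 
    d=o.x[:2]-h[:2];c,q=np.cos(h[2]),np.sin(h[2])
    print(n,o.x.round(4),o.fun.round(2),'local',(c*d[0]+q*d[1]).round(4),(-q*d[0]+c*d[1]).round(4))
```

```text
a [0.439  0.0889 0.074 ] [ 0.09 -0.27 -0.32  0.09] local -0.1543 0.0371
b [0.4456 0.0494 0.0719] [ 0.12 -0.35 -0.41  0.11] local -0.1523 -0.003
```

```bash
cat >> h.py <<'E'
from scipy.spatial.transform import Rotation as Ro
def gor(p,R):  # TCP target with full orientation -> row numbers
    s=r.get_state(); R0=Ro.from_euler('xyz',s['tcp_rot'],degrees=True)
    print('t',round(s['time_s'],2),'t',(R0.inv().apply(np.array(p)-s['eef_pos'])*1000).round(1),'w',(R0.inv()*R).as_rotvec().round(4))
def slope(th):
    th=np.radians(th); n=np.array([-.5*np.cos(th),-.5*np.sin(th),np.cos(np.pi/6)])
    x=np.array([-np.sin(th),np.cos(th),0]); z=-n; return n,Ro.from_matrix(np.c_[x,np.cross(z,x),z])
E
python3 - <<'E'
from h import *
n,R=slope(6.8); top=np.array([.439,.0887,.0732])
gor(top+n*.133,R); print(top+n*.053, R.as_euler('xyz',degrees=True))
E
```

```text
t 9.97 t [464.8 124.5 208.6] w [-0.5235  0.0018 -0.0065]
[0.41268641 0.08556229 0.11909935] [1.50000000e+02 1.27222187e-14 9.68000000e+01]
```

Request:
{"name": "step_arm", "arguments": {
  "plan": [
    {"tx": 465,"ty": 124,"tz": 209,"wx": -0.5236,"wy": 0,"wz": -0.0065},
    {"tx": 465,"ty": 124,"tz": 209,"wx": -0.5236,"wy": 0,"wz": -0.0065},
    {"tx": 465,"ty": 124,"tz": 209,"wx": -0.5236,"wy": 0,"wz": -0.0065},
    {"tx": 465,"ty": 124,"tz": 209,"wx": -0.5236,"wy": 0,"wz": -0.0065},
    {"tx": 465,"ty": 124,"tz": 209,"wx": -0.5236,"wy": 0,"wz": -0.0065},
    {"tx": 465,"ty": 124,"tz": 209,"wx": -0.5236,"wy": 0,"wz": -0.0065},
    {"tx": 465,"ty": 124,"tz": 209,"wx": -0.5236,"wy": 0,"wz": -0.0065},
    {"tx": 465,"ty": 124,"tz": 209,"wx": -0.5236,"wy": 0,"wz": -0.0065},
    {"tx": 465,"ty": 124,"tz": 209,"wx": -0.5236,"wy": 0,"wz": -0.0065},
    {"tx": 465,"ty": 124,"tz": 209,"wx": -0.5236,"wy": 0,"wz": -0.0065},
    {"tx": 465,"ty": 124,"tz": 209,"wx": -0.5236,"wy": 0,"wz": -0.0065},
    {"tx": 465,"ty": 124,"tz": 209,"wx": -0.5236,"wy": 0,"wz": -0.0065},
    {"tx": 465,"ty": 124,"tz": 209,"wx": -0.5236,"wy": 0,"wz": -0.0065},
    {"tx": 465,"ty": 124,"tz": 209,"wx": -0.5236,"wy": 0,"wz": -0.0065},
    {"tx": 465,"ty": 124,"tz": 209,"wx": -0.5236,"wy": 0,"wz": -0.0065},
    {"tx": 465,"ty": 124,"tz": 209,"wx": -0.5236,"wy": 0,"wz": -0.0065},
    {"tx": 465,"ty": 124,"tz": 209,"wx": -0.5236,"wy": 0,"wz": -0.0065}
  ]
}}

```text
time_s: 11.38
eef_pos: [0.3732, 0.0804, 0.1881]
tcp_rot: [150.0, 0.1, 96.7]
ft_force: [0.8, -0.1, -0.4]
grip_width: 0.062
```

Run:
```python
from h import *
n,R=slope(6.8); top=np.array([.439,.0887,.0732])
gor(top+n*.053,R); print(r.get_state()['joint_positions'].round(1))
```

```text
t 11.38 t [ 0.7 -0.1 79.7] w [-0.      0.0026 -0.0002]
[ -1.6  -7.9 -65.5   2.7   4.   82.7]
```

Request:
{"name": "step_arm", "arguments": {
  "plan": [
    {"tx": 0.5,"ty": 0,"tz": 25,"wx": 0,"wy": 0,"wz": 0},
    {"tx": 0.5,"ty": 0,"tz": 48,"wx": 0,"wy": 0,"wz": 0},
    {"tx": 0.5,"ty": 0,"tz": 65,"wx": 0,"wy": 0,"wz": 0},
    {"tx": 0.5,"ty": 0,"tz": 75,"wx": 0,"wy": 0,"wz": 0},
    {"tx": 0.5,"ty": 0,"tz": 80,"wx": 0,"wy": 0,"wz": 0},
    {"tx": 0.5,"ty": 0,"tz": 80,"wx": 0,"wy": 0,"wz": 0}
  ]
}}

```text
time_s: 11.88
eef_pos: [0.4133, 0.0844, 0.1183]
tcp_rot: [150.0, 0.1, 96.5]
ft_force: [-0.4, -0.3, -0.1]
grip_width: 0.062
```

Request:
{"name": "step_arm", "arguments": {
  "plan": [
    {"tx": 0,"ty": 0,"tz": 0,"wx": 0,"wy": 0,"wz": 0},
    {"tx": 0,"ty": 0,"tz": 0,"wx": 0,"wy": 0,"wz": 0},
    {"tx": 0,"ty": 0,"tz": 0,"wx": 0,"wy": 0,"wz": 0},
    {"tx": 0,"ty": 0,"tz": 0,"wx": 0,"wy": 0,"wz": 0},
    {"tx": 0,"ty": 0,"tz": 0,"wx": 0,"wy": 0,"wz": 0},
    {"tx": 0,"ty": 0,"tz": 0,"wx": 0,"wy": 0,"wz": 0}
  ],
  "gripper": 25,
  "squeeze": 30
}}

```text
time_s: 12.38
eef_pos: [0.4143, 0.0852, 0.1203]
tcp_rot: [149.8, 0.2, 96.6]
ft_force: [-1.4, -3.0, 10.5]
grip_width: 0.0396
```

Request:
{"name": "step_arm", "arguments": {
  "plan": [
    {"tx": 0,"ty": 0,"tz": -10,"wx": 0,"wy": 0,"wz": 0},
    {"tx": 0,"ty": 0,"tz": -30,"wx": 0,"wy": 0,"wz": 0},
    {"tx": 0,"ty": 0,"tz": -55,"wx": 0,"wy": 0,"wz": 0},
    {"tx": 0,"ty": 0,"tz": -80,"wx": 0,"wy": 0,"wz": 0},
    {"tx": 0,"ty": 0,"tz": -90,"wx": 0,"wy": 0,"wz": 0},
    {"tx": 0,"ty": 0,"tz": -90,"wx": 0,"wy": 0,"wz": 0}
  ]
}}

```text
time_s: 12.88
eef_pos: [0.368, 0.0804, 0.1988]
tcp_rot: [149.8, 0.1, 96.7]
ft_force: [0.1, 0.9, 0.1]
grip_width: 0.0394
```

```bash
cat >> h.py <<'E'
def slot(i,z,dx=0,dy=0):
    p=np.load('tray.npy'); y=(.022,-.022)[i]+dy; x=-.001+dx; c,s=np.cos(p[2]),np.sin(p[2])
    gor([p[0]+c*x-s*y,p[1]+s*x+c*y,z],Ro.from_euler('xyz',[180,0,np.degrees(p[2])+90],degrees=True))
E
python3 - <<'E'
from h import *
slot(0,.17); print(r.get_state()['grip_width'],r.get_state()['eef_pos'])
E
```

```text
t 12.88 t [272.2 126.2 106.2] w [ 0.5146 -0.1449  0.5447]
0.03940095387042836 [0.36798735 0.08043318 0.1988383 ]
```

Request:
{"name": "step_arm", "arguments": {
  "plan": [
    {"tx": 30,"ty": 14,"tz": 12,"wx": 0.05,"wy": -0.015,"wz": 0.055},
    {"tx": 66,"ty": 30,"tz": 26,"wx": 0.12,"wy": -0.035,"wz": 0.13},
    {"tx": 101,"ty": 47,"tz": 39,"wx": 0.19,"wy": -0.054,"wz": 0.2},
    {"tx": 136,"ty": 63,"tz": 53,"wx": 0.257,"wy": -0.072,"wz": 0.272},
    {"tx": 170,"ty": 79,"tz": 66,"wx": 0.322,"wy": -0.091,"wz": 0.34},
    {"tx": 204,"ty": 95,"tz": 80,"wx": 0.386,"wy": -0.109,"wz": 0.408},
    {"tx": 232,"ty": 107,"tz": 90,"wx": 0.44,"wy": -0.123,"wz": 0.464},
    {"tx": 256,"ty": 119,"tz": 100,"wx": 0.484,"wy": -0.136,"wz": 0.512},
    {"tx": 272,"ty": 126,"tz": 106,"wx": 0.5146,"wy": -0.1449,"wz": 0.5447},
    {"tx": 272,"ty": 126,"tz": 106,"wx": 0.5146,"wy": -0.1449,"wz": 0.5447},
    {"tx": 272,"ty": 126,"tz": 106,"wx": 0.5146,"wy": -0.1449,"wz": 0.5447},
    {"tx": 272,"ty": 126,"tz": 106,"wx": 0.5146,"wy": -0.1449,"wz": 0.5447}
  ]
}}

```text
time_s: 13.88
eef_pos: [0.497, 0.3687, 0.166]
tcp_rot: [-179.7, 0.2, 64.8]
ft_force: [-0.6, -0.3, -0.8]
grip_width: 0.0395
```

Run:
```python
from h import *
slot(0,.12); s=r.get_state();print(s['eef_pos'],s['tcp_rot'],s['ft_force'],s['joint_positions'])
t=cam('top');s=cam('side')
f=lambda c,u,v:cv2.resize(cv2.convertScaleAbs(c['color'][v:v+90,u:u+65],alpha=1.4),None,fx=6,fy=6,interpolation=cv2.INTER_CUBIC)
cv2.imwrite('pics/pl.png',np.hstack([f(t,127,205),f(s,225,110)]))
```

```text
t 13.88 t [ 1.3  0.6 46. ] w [-0.0044  0.0034  0.0005]
[0.49698382 0.36868987 0.16602738] [-179.74572126    0.19626994   64.76678736] [-0.57104947 -0.32223206 -0.84692544] [ 2.97653471e+01  3.27313144e+01 -5.22405482e+00  5.23512560e+01
  9.57101196e-02  1.44998739e+02]
```

Request:
{"name": "step_arm", "arguments": {
  "plan": [
    {"tx": 1,"ty": 0.5,"tz": 15,"wx": -0.0044,"wy": 0.0034,"wz": 0},
    {"tx": 1,"ty": 0.5,"tz": 32,"wx": -0.0044,"wy": 0.0034,"wz": 0},
    {"tx": 1,"ty": 0.5,"tz": 44,"wx": -0.0044,"wy": 0.0034,"wz": 0},
    {"tx": 1,"ty": 0.5,"tz": 53,"wx": -0.0044,"wy": 0.0034,"wz": 0},
    {"tx": 1,"ty": 0.5,"tz": 60,"wx": -0.0044,"wy": 0.0034,"wz": 0},
    {"tx": 1,"ty": 0.5,"tz": 60,"wx": -0.0044,"wy": 0.0034,"wz": 0}
  ]
}}

```text
time_s: 14.48
eef_pos: [0.4976, 0.3694, 0.1064]
tcp_rot: [-180.0, -0.0, 64.7]
ft_force: [-0.9, -0.1, -0.0]
grip_width: 0.0392
```

Request:
{"name": "step_arm", "arguments": {
  "plan": [
    {"tx": 0,"ty": 0,"tz": 3,"wx": 0,"wy": 0,"wz": 0},
    {"tx": 0,"ty": 0,"tz": 6,"wx": 0,"wy": 0,"wz": 0},
    {"tx": 0,"ty": 0,"tz": 6,"wx": 0,"wy": 0,"wz": 0}
  ]
}}

```text
time_s: 14.73
eef_pos: [0.4983, 0.3701, 0.1013]
tcp_rot: [180.0, -0.1, 64.7]
ft_force: [-0.7, -0.6, -1.3]
grip_width: 0.0393
```

Request:
{"name": "step_arm", "arguments": {
  "plan": [
    {"tx": 0,"ty": 0,"tz": 1.5,"wx": 0,"wy": 0,"wz": 0},
    {"tx": 0,"ty": 0,"tz": 3,"wx": 0,"wy": 0,"wz": 0},
    {"tx": 0,"ty": 0,"tz": 3,"wx": 0,"wy": 0,"wz": 0}
  ]
}}

```text
time_s: 14.98
eef_pos: [0.4985, 0.3703, 0.0993]
tcp_rot: [179.9, -0.1, 64.7]
ft_force: [-2.6, -1.7, 6.8]
grip_width: 0.0393
```

Request:
{"name": "step_arm", "arguments": {
  "plan": [
    {"tx": 0,"ty": 0,"tz": 1,"wx": 0,"wy": 0,"wz": 0},
    {"tx": 0,"ty": 0,"tz": 2,"wx": 0,"wy": 0,"wz": 0},
    {"tx": 0,"ty": 0,"tz": 2,"wx": 0,"wy": 0,"wz": 0}
  ]
}}

```text
time_s: 15.23
eef_pos: [0.4985, 0.3704, 0.0992]
tcp_rot: [179.9, -0.2, 64.7]
ft_force: [-9.2, -5.9, 27.1]
grip_width: 0.0394
```

Request:
{"name": "step_arm", "arguments": {
  "plan": [
    {"tx": 0,"ty": 0,"tz": -2.5,"wx": 0,"wy": 0,"wz": 0},
    {"tx": 0,"ty": 0,"tz": -2.5,"wx": 0,"wy": 0,"wz": 0}
  ]
}}

```text
time_s: 15.4
eef_pos: [0.4987, 0.3704, 0.0998]
tcp_rot: [179.9, -0.2, 64.7]
ft_force: [-0.2, 0.0, -0.2]
grip_width: 0.0392
```

Request:
{"name": "step_arm", "arguments": {
  "plan": [
    {"tx": 0,"ty": 0,"tz": 0,"wx": 0,"wy": 0,"wz": 0},
    {"tx": 0,"ty": 0,"tz": 0,"wx": 0,"wy": 0,"wz": 0},
    {"tx": 0,"ty": 0,"tz": 0,"wx": 0,"wy": 0,"wz": 0},
    {"tx": 0,"ty": 0,"tz": 0,"wx": 0,"wy": 0,"wz": 0}
  ],
  "gripper": 62
}}

```text
time_s: 15.73
eef_pos: [0.4982, 0.37, 0.0985]
tcp_rot: [180.0, -0.1, 64.7]
ft_force: [-0.2, -0.3, -0.0]
grip_width: 0.0617
```

Request:
{"name": "step_arm", "arguments": {
  "plan": [
    {"tx": 0,"ty": 0,"tz": -15,"wx": 0,"wy": 0,"wz": 0},
    {"tx": 0,"ty": 0,"tz": -40,"wx": 0,"wy": 0,"wz": 0},
    {"tx": 0,"ty": 0,"tz": -75,"wx": 0,"wy": 0,"wz": 0},
    {"tx": 0,"ty": 0,"tz": -100,"wx": 0,"wy": 0,"wz": 0},
    {"tx": 0,"ty": 0,"tz": -110,"wx": 0,"wy": 0,"wz": 0},
    {"tx": 0,"ty": 0,"tz": -110,"wx": 0,"wy": 0,"wz": 0}
  ]
}}

```text
time_s: 16.23
eef_pos: [0.4993, 0.3706, 0.2113]
tcp_rot: [179.8, -0.3, 64.7]
ft_force: [-0.0, 0.2, 0.1]
grip_width: 0.0622
```

Run:
```python
from h import *
n,R=slope(6.8); top=np.array([.4454,.0490,.0725])
gor(top+n*.133,R); s=r.get_state(); print(s['eef_pos'],s['joint_positions'].round(0))
```

```text
t 16.23 t [-349.3   32.1   21.9] w [-0.5053  0.1422 -0.5478]
[0.49933491 0.370639   0.21130813] [ 30.  30.  -2.  57.   0. 145.]
```

Request:
{"name": "step_arm", "arguments": {
  "plan": [
    {"tx": -35,"ty": 3,"tz": 0,"wx": -0.05,"wy": 0.014,"wz": -0.055},
    {"tx": -75,"ty": 7,"tz": 0,"wx": -0.12,"wy": 0.034,"wz": -0.13},
    {"tx": -115,"ty": 10,"tz": 0,"wx": -0.18,"wy": 0.052,"wz": -0.2},
    {"tx": -155,"ty": 14,"tz": 0,"wx": -0.24,"wy": 0.068,"wz": -0.26},
    {"tx": -195,"ty": 18,"tz": 0,"wx": -0.3,"wy": 0.085,"wz": -0.325},
    {"tx": -235,"ty": 22,"tz": 0,"wx": -0.36,"wy": 0.1,"wz": -0.39},
    {"tx": -275,"ty": 25,"tz": 5,"wx": -0.42,"wy": 0.118,"wz": -0.455},
    {"tx": -310,"ty": 28,"tz": 12,"wx": -0.47,"wy": 0.132,"wz": -0.51},
    {"tx": -335,"ty": 31,"tz": 18,"wx": -0.5053,"wy": 0.1422,"wz": -0.5478},
    {"tx": -349,"ty": 32,"tz": 22,"wx": -0.5053,"wy": 0.1422,"wz": -0.5478},
    {"tx": -349,"ty": 32,"tz": 22,"wx": -0.5053,"wy": 0.1422,"wz": -0.5478},
    {"tx": -349,"ty": 32,"tz": 22,"wx": -0.5053,"wy": 0.1422,"wz": -0.5478}
  ]
}}

```text
time_s: 17.23
eef_pos: [0.3772, 0.0401, 0.1853]
tcp_rot: [150.3, 0.1, 96.6]
ft_force: [-0.8, -0.7, -0.3]
grip_width: 0.0619
```

Run:
```python
from h import *
n,R=slope(6.8); top=np.array([.4454,.0490,.0725])
gor(top+n*.053,R)
t=cam('top');s=cam('side')
f=lambda c,u,v:cv2.resize(cv2.convertScaleAbs(c['color'][v:v+90,u:u+65],alpha=1.3),None,fx=6,fy=6,interpolation=cv2.INTER_CUBIC)
cv2.imwrite('pics/pl1.png',np.hstack([f(t,127,215),f(s,225,130)]))
```

```text
t 17.23 t [ 0.9  3.6 79. ] w [-0.006   0.0024 -0.0022]
```

View pics/pl1.png

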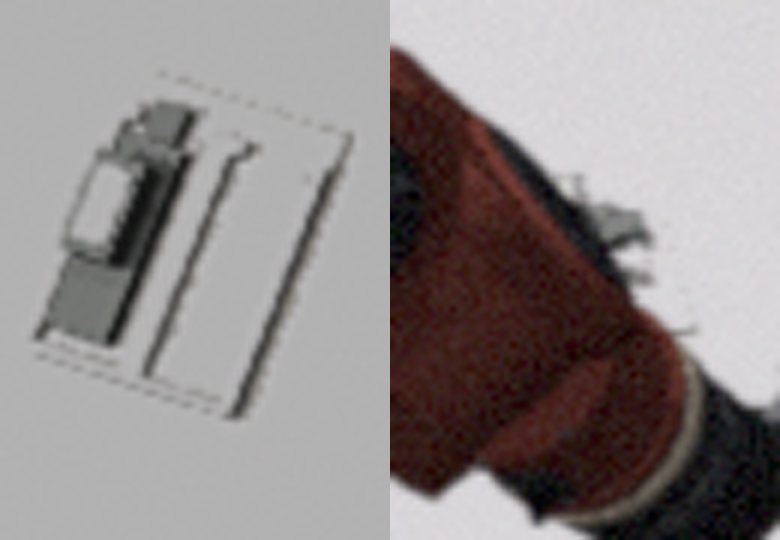

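Cartridge a lies in slot 0 at (100,230), with its spout in the notch at (170,125). Next is cartridge b.

Request:
{"name": "step_arm", "arguments": {
  "plan": [
    {"tx": 0,"ty": 0,"tz": 20,"wx": 0,"wy": 0,"wz": 0},
    {"tx": 0,"ty": 0,"tz": 20,"wx": 0,"wy": 0,"wz": 0},
    {"tx": 0,"ty": 0,"tz": 20,"wx": 0,"wy": 0,"wz": 0}
  ]
}}

```text
time_s: 17.58
eef_pos: [0.3875, 0.0429, 0.1681]
tcp_rot: [150.4, 0.0, 96.9]
ft_force: [-0.3, -0.6, -0.3]
grip_width: 0.0618
```

Run:
```python
from h import *
n,R=slope(6.8); top=np.array([.4454,.0490,.0725])
gor(top+n*.053,R)
```

```text
t 17.58 t [-0.8  3.  58.9] w [-0.007  -0.0003  0.0023]
```

Request:
{"name": "step_arm", "arguments": {
  "plan": [
    {"tx": -0.5,"ty": 2.5,"tz": 22,"wx": -0.007,"wy": 0,"wz": 0},
    {"tx": -0.5,"ty": 2.5,"tz": 40,"wx": -0.007,"wy": 0,"wz": 0},
    {"tx": -0.5,"ty": 2.5,"tz": 52,"wx": -0.007,"wy": 0,"wz": 0},
    {"tx": -0.5,"ty": 2.5,"tz": 58.5,"wx": -0.007,"wy": 0,"wz": 0},
    {"tx": -0.5,"ty": 2.5,"tz": 58.5,"wx": -0.007,"wy": 0,"wz": 0}
  ]
}}

```text
time_s: 18.0
eef_pos: [0.419, 0.0456, 0.1187]
tcp_rot: [149.9, 0.1, 96.9]
ft_force: [-0.4, -0.4, -1.0]
grip_width: 0.062
```

Request:
{"name": "step_arm", "arguments": {
  "plan": [
    {"tx": 0,"ty": 0,"tz": 0,"wx": 0,"wy": 0,"wz": 0},
    {"tx": 0,"ty": 0,"tz": 0,"wx": 0,"wy": 0,"wz": 0},
    {"tx": 0,"ty": 0,"tz": 0,"wx": 0,"wy": 0,"wz": 0},
    {"tx": 0,"ty": 0,"tz": 0,"wx": 0,"wy": 0,"wz": 0},
    {"tx": 0,"ty": 0,"tz": 0,"wx": 0,"wy": 0,"wz": 0},
    {"tx": 0,"ty": 0,"tz": 0,"wx": 0,"wy": 0,"wz": 0}
  ],
  "gripper": 25,
  "squeeze": 30
}}

```text
time_s: 18.5
eef_pos: [0.4191, 0.0452, 0.1201]
tcp_rot: [149.8, 0.1, 96.8]
ft_force: [-6.3, 0.7, 10.5]
grip_width: 0.0393
```

Request:
{"name": "step_arm", "arguments": {
  "plan": [
    {"tx": 0,"ty": 0,"tz": -10,"wx": 0,"wy": 0,"wz": 0},
    {"tx": 0,"ty": 0,"tz": -30,"wx": 0,"wy": 0,"wz": 0},
    {"tx": 0,"ty": 0,"tz": -55,"wx": 0,"wy": 0,"wz": 0},
    {"tx": 0,"ty": 0,"tz": -80,"wx": 0,"wy": 0,"wz": 0},
    {"tx": 0,"ty": 0,"tz": -100,"wx": 0,"wy": 0,"wz": 0},
    {"tx": 0,"ty": 0,"tz": -100,"wx": 0,"wy": 0,"wz": 0},
    {"tx": 0,"ty": 0,"tz": -100,"wx": 0,"wy": 0,"wz": 0}
  ]
}}

```text
time_s: 19.08
eef_pos: [0.3698, 0.0389, 0.2071]
tcp_rot: [149.6, 0.2, 96.8]
ft_force: [0.7, -0.1, -0.6]
grip_width: 0.0392
```

Run:
```python
from h import *
slot(1,.17)
```

```text
t 19.08 t [276.1 104.9 103.5] w [ 0.5173 -0.1452  0.5466]
```

Request:
{"name": "step_arm", "arguments": {
  "plan": [
    {"tx": 30,"ty": 12,"tz": 11,"wx": 0.05,"wy": -0.015,"wz": 0.055},
    {"tx": 68,"ty": 26,"tz": 25,"wx": 0.12,"wy": -0.035,"wz": 0.13},
    {"tx": 104,"ty": 39,"tz": 39,"wx": 0.19,"wy": -0.054,"wz": 0.2},
    {"tx": 140,"ty": 53,"tz": 52,"wx": 0.257,"wy": -0.072,"wz": 0.272},
    {"tx": 174,"ty": 66,"tz": 65,"wx": 0.322,"wy": -0.091,"wz": 0.34},
    {"tx": 208,"ty": 79,"tz": 78,"wx": 0.386,"wy": -0.109,"wz": 0.408},
    {"tx": 237,"ty": 90,"tz": 89,"wx": 0.44,"wy": -0.123,"wz": 0.464},
    {"tx": 260,"ty": 99,"tz": 97,"wx": 0.484,"wy": -0.136,"wz": 0.512},
    {"tx": 276,"ty": 105,"tz": 103.5,"wx": 0.5173,"wy": -0.1452,"wz": 0.5466},
    {"tx": 276,"ty": 105,"tz": 103.5,"wx": 0.5173,"wy": -0.1452,"wz": 0.5466},
    {"tx": 276,"ty": 105,"tz": 103.5,"wx": 0.5173,"wy": -0.1452,"wz": 0.5466},
    {"tx": 276,"ty": 105,"tz": 103.5,"wx": 0.5173,"wy": -0.1452,"wz": 0.5466},
    {"tx": 276,"ty": 105,"tz": 103.5,"wx": 0.5173,"wy": -0.1452,"wz": 0.5466},
    {"tx": 276,"ty": 105,"tz": 103.5,"wx": 0.5173,"wy": -0.1452,"wz": 0.5466}
  ]
}}

```text
time_s: 20.25
eef_pos: [0.4778, 0.3293, 0.1685]
tcp_rot: [-179.8, 0.1, 64.7]
ft_force: [-0.0, 0.3, -0.5]
grip_width: 0.0394
```

Run:
```python
from h import *
slot(1,.107)
```

```text
t 20.25 t [ 1.1  1.1 61.5] w [-0.0039  0.0012  0.0002]
```

Request:
{"name": "step_arm", "arguments": {
  "plan": [
    {"tx": 1,"ty": 1,"tz": 18,"wx": -0.004,"wy": 0.001,"wz": 0},
    {"tx": 1,"ty": 1,"tz": 35,"wx": -0.004,"wy": 0.001,"wz": 0},
    {"tx": 1,"ty": 1,"tz": 48,"wx": -0.004,"wy": 0.001,"wz": 0},
    {"tx": 1,"ty": 1,"tz": 57,"wx": -0.004,"wy": 0.001,"wz": 0},
    {"tx": 1,"ty": 1,"tz": 61.5,"wx": -0.004,"wy": 0.001,"wz": 0},
    {"tx": 1,"ty": 1,"tz": 61.5,"wx": -0.004,"wy": 0.001,"wz": 0}
  ]
}}

```text
time_s: 20.75
eef_pos: [0.4789, 0.3301, 0.1066]
tcp_rot: [-180.0, 0.0, 64.8]
ft_force: [-1.0, 0.3, -0.7]
grip_width: 0.0393
```

Request:
{"name": "step_arm", "arguments": {
  "plan": [
    {"tx": 0,"ty": 0,"tz": 2,"wx": 0,"wy": 0,"wz": 0},
    {"tx": 0,"ty": 0,"tz": 5,"wx": 0,"wy": 0,"wz": 0},
    {"tx": 0,"ty": 0,"tz": 5,"wx": 0,"wy": 0,"wz": 0}
  ]
}}

```text
time_s: 21.0
eef_pos: [0.4795, 0.3307, 0.1022]
tcp_rot: [180.0, -0.0, 64.8]
ft_force: [-0.9, 0.5, -1.2]
grip_width: 0.0393
```

Request:
{"name": "step_arm", "arguments": {
  "plan": [
    {"tx": 0,"ty": 0,"tz": 1.5,"wx": 0,"wy": 0,"wz": 0},
    {"tx": 0,"ty": 0,"tz": 3,"wx": 0,"wy": 0,"wz": 0},
    {"tx": 0,"ty": 0,"tz": 3,"wx": 0,"wy": 0,"wz": 0}
  ]
}}

```text
time_s: 21.25
eef_pos: [0.4795, 0.3307, 0.0991]
tcp_rot: [180.0, -0.0, 64.8]
ft_force: [-0.5, -0.1, -0.8]
grip_width: 0.0391
```

Request:
{"name": "step_arm", "arguments": {
  "plan": [
    {"tx": 0,"ty": 0,"tz": 1,"wx": 0,"wy": 0,"wz": 0},
    {"tx": 0,"ty": 0,"tz": 1.5,"wx": 0,"wy": 0,"wz": 0},
    {"tx": 0,"ty": 0,"tz": 1.5,"wx": 0,"wy": 0,"wz": 0}
  ]
}}

```text
time_s: 21.5
eef_pos: [0.4795, 0.3307, 0.099]
tcp_rot: [180.0, -0.0, 64.8]
ft_force: [-5.2, -2.2, 15.1]
grip_width: 0.039
```

Cartridge b is in contact at floor height. I'll ease off, release and retreat.

Request:
{"name": "step_arm", "arguments": {
  "plan": [
    {"tx": 0,"ty": 0,"tz": -1.5,"wx": 0,"wy": 0,"wz": 0},
    {"tx": 0,"ty": 0,"tz": -1.5,"wx": 0,"wy": 0,"wz": 0}
  ]
}}

```text
time_s: 21.67
eef_pos: [0.4795, 0.3307, 0.0995]
tcp_rot: [180.0, -0.0, 64.8]
ft_force: [0.4, -0.2, -1.5]
grip_width: 0.0392
```

Request:
{"name": "step_arm", "arguments": {
  "plan": [
    {"tx": 0,"ty": 0,"tz": 0,"wx": 0,"wy": 0,"wz": 0},
    {"tx": 0,"ty": 0,"tz": 0,"wx": 0,"wy": 0,"wz": 0},
    {"tx": 0,"ty": 0,"tz": 0,"wx": 0,"wy": 0,"wz": 0},
    {"tx": 0,"ty": 0,"tz": 0,"wx": 0,"wy": 0,"wz": 0}
  ],
  "gripper": 62
}}

```text
time_s: 22.0
eef_pos: [0.4793, 0.3306, 0.0989]
tcp_rot: [-180.0, 0.0, 64.8]
ft_force: [0.1, 0.2, 0.4]
grip_width: 0.0619
```

Request:
{"name": "step_arm", "arguments": {
  "plan": [
    {"tx": 0,"ty": 0,"tz": -15,"wx": 0,"wy": 0,"wz": 0},
    {"tx": 0,"ty": 0,"tz": -40,"wx": 0,"wy": 0,"wz": 0},
    {"tx": 0,"ty": 0,"tz": -75,"wx": 0,"wy": 0,"wz": 0},
    {"tx": 0,"ty": 0,"tz": -110,"wx": 0,"wy": 0,"wz": 0},
    {"tx": 0,"ty": 0,"tz": -150,"wx": 0,"wy": 0,"wz": 0},
    {"tx": 0,"ty": -40,"tz": -180,"wx": 0,"wy": 0,"wz": 0},
    {"tx": 20,"ty": -80,"tz": -190,"wx": 0,"wy": 0,"wz": 0},
    {"tx": 40,"ty": -115,"tz": -200,"wx": 0,"wy": 0,"wz": 0},
    {"tx": 60,"ty": -150,"tz": -200,"wx": 0,"wy": 0,"wz": 0},
    {"tx": 80,"ty": -185,"tz": -200,"wx": 0,"wy": 0,"wz": 0},
    {"tx": 100,"ty": -220,"tz": -200,"wx": 0,"wy": 0,"wz": 0},
    {"tx": 100,"ty": -220,"tz": -200,"wx": 0,"wy": 0,"wz": 0},
    {"tx": 100,"ty": -220,"tz": -200,"wx": 0,"wy": 0,"wz": 0}
  ]
}}

```text
time_s: 23.08
eef_pos: [0.3209, 0.5168, 0.2987]
tcp_rot: [-180.0, -0.0, 65.0]
ft_force: [0.5, -0.7, -0.3]
grip_width: 0.0619
```

Run:
```python
from h import *
t=cam('top');s=cam('side')
f=lambda c,u,v,w,h,k,a=1.3:cv2.resize(cv2.convertScaleAbs(c['color'][v:v+h,u:u+w],alpha=a),None,fx=k,fy=k,interpolation=cv2.INTER_CUBIC)
A=f(t,130,222,66,75,4); B=f(s,228,155,66,50,4); C=f(t,220,120,135,150,4)
L=np.zeros((600,264,3),np.uint8); L[:300]=A; L[300:500]=B
cv2.imwrite('pics/final.png',np.hstack([L,C[:, :536]]))
for q in(0,.003,.006):
    from fit import T
    h=np.load('hop.npy'); print(q,proj(t,T(h,[-.03,-.125-q,.228])).round(1))
```

```text
0 [[329.  165.7]]
0.003 [[330.5 165.3]]
0.006 [[331.9 165. ]]
```

View pics/final.png

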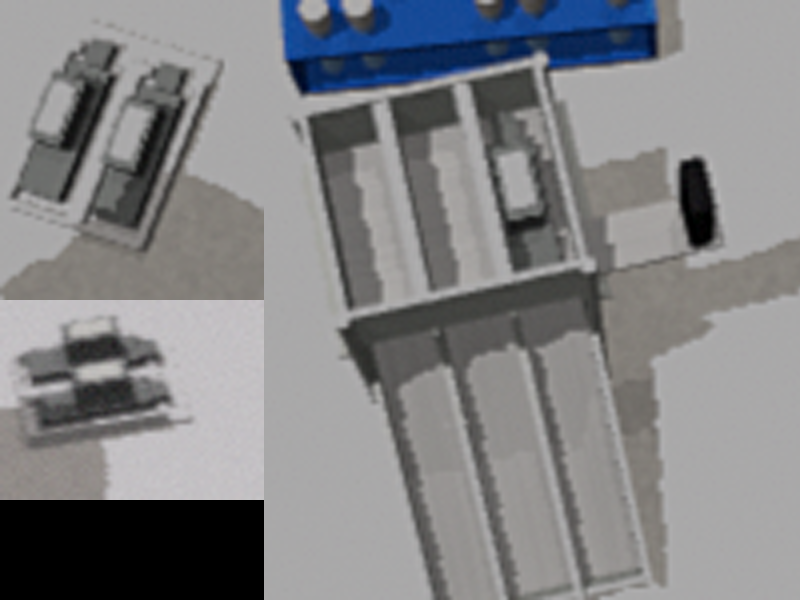

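Run:
```python
from h import *
now=cam('top'); ns=cam('side')
def cen(I,roi):
    u0,v0,u1,v1=roi; m=I[v0:v1,u0:u1].max(2)<45; y,x=np.nonzero(m); return np.array([x.mean()+u0,y.mean()+v0]),len(x)
for n,c,roi in(('top',now,(312,150,345,190)),('side',ns,(360,175,392,218))):
    print(n,cen(cv2.imread(f'pics/{n}0.png'),roi),cen(c['color'],roi))
a=proj(now,[[.5815,-.0606,.2],[.5808,-.0544,.2]]);print('expected shift top',a[1]-a[0]);a=proj(ns,[[.5815,-.0606,.2],[.5808,-.0544,.2]]);print('side',a[1]-a[0])
d=cv2.absdiff(now['color'],cv2.imread('pics/top0.png')).max(2)
for nm,(u,v,w,h) in dict(bottle=(155,140,42,50),jar=(445,128,45,45)).items(): print(nm,np.percentile(d[v:v+h,u:u+w],[50,99]))
```

```text
top (array([329.40689655, 170.11034483]), 145) (array([327.60135135, 170.32432432]), 148)
side (array([377.44059406, 197.50990099]), 202) (array([376.35025381, 196.83248731]), 197)
expected shift top [-2.96767135  0.66994762]
side [-1.98959873 -1.35802805]
bottle [1. 4.]
jar [1. 3.]
```

Both cartridges lie flat with their spouts in the notches, c is still in the box, and the bottle and jar haven't moved. But both cameras put the handle about 2.5 mm short of where I felt the stop. There's plenty of time, so I'll go back and push the gate shut with one finger, without gripping it.

```bash
python3 -c "
from h import *
gor([.5812,-.0560,.37],Ro.from_euler('xyz',[180,0,-173.4],degrees=True))"
```

```text
t 23.28 t [-405.1  476.3  -70.8] w [-3.0000e-04  4.0000e-04 -2.1277e+00]
```

Request:
{"name": "step_arm", "arguments": {
  "plan": [
    {"tx": -10,"ty": 12,"tz": -36,"wx": 0,"wy": 0,"wz": -0.1},
    {"tx": -405,"ty": 476,"tz": -71,"wx": 0,"wy": 0,"wz": -2.128},
    {"tx": -405,"ty": 476,"tz": -71,"wx": 0,"wy": 0,"wz": -2.128},
    {"tx": -405,"ty": 476,"tz": -71,"wx": 0,"wy": 0,"wz": -2.128},
    {"tx": -405,"ty": 476,"tz": -71,"wx": 0,"wy": 0,"wz": -2.128},
    {"tx": -405,"ty": 476,"tz": -71,"wx": 0,"wy": 0,"wz": -2.128},
    {"tx": -405,"ty": 476,"tz": -71,"wx": 0,"wy": 0,"wz": -2.128},
    {"tx": -405,"ty": 476,"tz": -71,"wx": 0,"wy": 0,"wz": -2.128},
    {"tx": -405,"ty": 476,"tz": -71,"wx": 0,"wy": 0,"wz": -2.128},
    {"tx": -405,"ty": 476,"tz": -71,"wx": 0,"wy": 0,"wz": -2.128},
    {"tx": -405,"ty": 476,"tz": -71,"wx": 0,"wy": 0,"wz": -2.128},
    {"tx": -405,"ty": 476,"tz": -71,"wx": 0,"wy": 0,"wz": -2.128},
    {"tx": -405,"ty": 476,"tz": -71,"wx": 0,"wy": 0,"wz": -2.128},
    {"tx": -405,"ty": 476,"tz": -71,"wx": 0,"wy": 0,"wz": -2.128},
    {"tx": -405,"ty": 476,"tz": -71,"wx": 0,"wy": 0,"wz": -2.128},
    {"tx": -405,"ty": 476,"tz": -71,"wx": 0,"wy": 0,"wz": -2.128},
    {"tx": -405,"ty": 476,"tz": -71,"wx": 0,"wy": 0,"wz": -2.128},
    {"tx": -405,"ty": 476,"tz": -71,"wx": 0,"wy": 0,"wz": -2.128},
    {"tx": -405,"ty": 476,"tz": -71,"wx": 0,"wy": 0,"wz": -2.128},
    {"tx": -405,"ty": 476,"tz": -71,"wx": 0,"wy": 0,"wz": -2.128}
  ],
  "gripper": 34
}}

```text
time_s: 24.95
eef_pos: [0.5805, -0.0568, 0.3699]
tcp_rot: [180.0, -0.0, -173.4]
ft_force: [0.2, -0.1, 0.5]
grip_width: 0.0339
```

```bash
python3 -c "
from h import *
gor([.5812,-.0560,.267],Ro.from_euler('xyz',[180,0,-173.4],degrees=True)); print(r.get_state()['eef_pos'])"
```

```text
t 24.95 t [ -0.8   0.7 102.9] w [ 0.0001 -0.0005  0.0007]
[ 0.58050646 -0.0568441   0.36987174]
```

Request:
{"name": "step_arm", "arguments": {
  "plan": [
    {"tx": 0,"ty": 0,"tz": 30,"wx": 0,"wy": 0,"wz": 0},
    {"tx": 0,"ty": 0,"tz": 60,"wx": 0,"wy": 0,"wz": 0},
    {"tx": 0,"ty": 0,"tz": 85,"wx": 0,"wy": 0,"wz": 0},
    {"tx": 0,"ty": 0,"tz": 102,"wx": 0,"wy": 0,"wz": 0},
    {"tx": 0,"ty": 0,"tz": 102,"wx": 0,"wy": 0,"wz": 0},
    {"tx": 0,"ty": 3,"tz": 102,"wx": 0,"wy": 0,"wz": 0},
    {"tx": 0,"ty": 6,"tz": 102,"wx": 0,"wy": 0,"wz": 0},
    {"tx": 0,"ty": 6,"tz": 102,"wx": 0,"wy": 0,"wz": 0}
  ]
}}

```text
time_s: 25.62
eef_pos: [0.5808, -0.0482, 0.2697]
tcp_rot: [-180.0, 0.1, -173.3]
ft_force: [0.2, 0.5, 0.8]
grip_width: 0.0342
```

Request:
{"name": "step_arm", "arguments": {
  "plan": [
    {"tx": 0,"ty": 1,"tz": 0,"wx": 0,"wy": 0,"wz": 0},
    {"tx": 0,"ty": 2,"tz": 0,"wx": 0,"wy": 0,"wz": 0},
    {"tx": 0,"ty": 2,"tz": 0,"wx": 0,"wy": 0,"wz": 0}
  ]
}}

```text
time_s: 25.87
eef_pos: [0.5801, -0.0463, 0.2686]
tcp_rot: [-180.0, 0.0, -173.3]
ft_force: [-0.6, 0.6, -0.3]
grip_width: 0.0339
```

Request:
{"name": "step_arm", "arguments": {
  "plan": [
    {"tx": 0,"ty": 1,"tz": 0,"wx": 0,"wy": 0,"wz": 0},
    {"tx": 0,"ty": 2,"tz": 0,"wx": 0,"wy": 0,"wz": 0},
    {"tx": 0,"ty": 2,"tz": 0,"wx": 0,"wy": 0,"wz": 0}
  ]
}}

```text
time_s: 26.12
eef_pos: [0.5798, -0.0448, 0.2682]
tcp_rot: [-180.0, 0.0, -173.3]
ft_force: [-0.8, -2.0, 1.7]
grip_width: 0.0342
```

Request:
{"name": "step_arm", "arguments": {
  "plan": [
    {"tx": 0,"ty": 0.5,"tz": 0,"wx": 0,"wy": 0,"wz": 0},
    {"tx": 0,"ty": 1,"tz": 0,"wx": 0,"wy": 0,"wz": 0},
    {"tx": 0,"ty": 1,"tz": 0,"wx": 0,"wy": 0,"wz": 0}
  ]
}}

```text
time_s: 26.37
eef_pos: [0.5798, -0.0446, 0.2682]
tcp_rot: [-179.9, 0.0, -173.4]
ft_force: [0.1, -7.9, 0.3]
grip_width: 0.0341
```

Request:
{"name": "step_arm", "arguments": {
  "plan": [
    {"tx": 0,"ty": 0.5,"tz": 0,"wx": 0,"wy": 0,"wz": 0},
    {"tx": 0,"ty": 1,"tz": 0,"wx": 0,"wy": 0,"wz": 0},
    {"tx": 0,"ty": 1,"tz": 0,"wx": 0,"wy": 0,"wz": 0}
  ]
}}

```text
time_s: 26.62
eef_pos: [0.5798, -0.0444, 0.2682]
tcp_rot: [-179.8, 0.0, -173.4]
ft_force: [0.3, -11.9, 0.4]
grip_width: 0.0343
```

The stop was felt straight away, so the gate was already shut and the grip had shifted it at the start. I'll back off, clear the area and hand in.

Request:
{"name": "step_arm", "arguments": {
  "plan": [
    {"tx": 0,"ty": -4,"tz": 0,"wx": 0,"wy": 0,"wz": 0},
    {"tx": 0,"ty": -9,"tz": 0,"wx": 0,"wy": 0,"wz": 0},
    {"tx": 0,"ty": -10,"tz": 0,"wx": 0,"wy": 0,"wz": 0},
    {"tx": 0,"ty": -10,"tz": -30,"wx": 0,"wy": 0,"wz": 0},
    {"tx": 0,"ty": -10,"tz": -65,"wx": 0,"wy": 0,"wz": 0},
    {"tx": 0,"ty": -10,"tz": -105,"wx": 0,"wy": 0,"wz": 0},
    {"tx": 0,"ty": -40,"tz": -130,"wx": 0,"wy": 0,"wz": 0},
    {"tx": 0,"ty": -75,"tz": -130,"wx": 0,"wy": 0,"wz": 0},
    {"tx": 0,"ty": -100,"tz": -130,"wx": 0,"wy": 0,"wz": 0},
    {"tx": 0,"ty": -100,"tz": -130,"wx": 0,"wy": 0,"wz": 0}
  ]
}}

```text
time_s: 27.45
eef_pos: [0.5915, -0.1458, 0.3978]
tcp_rot: [-179.9, 0.0, -173.5]
ft_force: [0.1, 0.5, -1.0]
grip_width: 0.0341
```

Run:
```python
from h import *
t=cam('top'); A=t['color'][222:297,130:196]; 
s=r.get_state(); print(s['time_s'],s['ft_force'].round(1)); 
I=cam('side')['color']; m=I[175:218,360:392].max(2)<45; y,x=np.nonzero(m); print('side handle',x.mean()+360,y.mean()+175)
print(r.sign_off())
```

```text
27.5 [ 0.  -0.3 -0.1]
side handle 376.3709677419355 196.91935483870967
the job is handed in; nothing more can be done
None
```

The job is done and handed in at 27.5 s of the 72 s allowed. I pulled the gate about 87 mm so that a and b dropped into the catch while c stayed in the box, then pushed it shut. Cartridge a went flat into tray slot 0 and b into slot 1, and I let go of both. I used the leftmost of the look-alike trays.

**Final checks**
- **Cartridges:** The last pictures show a and b in their compartments with spouts through the notches, and c still in the box. Both touched down at floor height.
- **Bottle and jar:** Their image areas are unchanged from the start.
- **Gate:** I felt the stop when shutting it, at about 20 N. A second push with one finger after the cartridges were placed met the stop at once, and the gate moved less than about 0.5 mm.

**What disagreed**
- **Spout direction:** The description puts the spouts towards the box's -x, facing down the slope. The pictures showed them facing uphill, towards +x. I followed the pictures.
- **Gate position:** The cameras put the handle about 2.5 mm short of the stop, which is why I pushed again. The gate was already shut, so my first grip had probably shifted it slightly. The stop also lay about 3 mm from where my fit of the box's position put it.

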